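Balance the centrifuge rotor: load the blanks and trim the rim screws

ROBOT

A 6-joint arm with a two-finger parallel gripper is mounted at the origin on the work surface. World frame = base frame: x ahead of the robot, y to its left, z up, the work surface at z = 0. Lengths are in m, angles in rad, forces in N, time in s.
With the tool pointing down it reaches from about 0.375 to 0.975 m from the base axis. Payload 3.8 kg.
Tool frame: the origin (TCP) lies at the very end of the fingers, on their centre line; the grasp point (between the pads) lies 19 mm behind it; z points along the fingers, y is the direction in which the jaws open and shut (so a half turn about z gives the same grasp; the last joint's range is limited). The gripper opens to 85 mm and grips with 20 to 120 N. Pads are 22 mm wide; open, the fingers measure 114 mm over their backs; the gripper's body (76 mm by 85 mm) begins 54 mm behind the grasp point. The pads swing forward as they close: fully open they stand 13 mm farther back than shut.
Start: joints at [1.234, 0.264, 1.604, -0, 1.274, -0.037], TCP at [0.199, 0.645, 0.231] pointing down, gripper open.
Joint ranges: [-2.63, 2.63], [-0.94, 2.18], [0.31, 2.57], [-1.31, 4.45], [0, 2.66], [-2.55, 2.55]. Speed limits (rad/s): [2.57, 2.57, 3.14, 3.14, 3.14, 3.14].

INTERFACE

Orientations are given as a unit quaternion [w, x, y, z].
In Python, from rig import get_obs, get_image, camera_info, workorder gives the robot as it stands.
- The arm moves only by the shell command python3 -m creep 'ROWS' [FORCE]. ROWS is JSON, a list of rows, each an object with "offset": the shift along the tool's x, y, z in mm, a list of three; "rot": the turn, a rotation vector about the tool's x, y, z in degrees, a list of three; "hand": the opening, from -1 (shut) to 1 (fully open). In form: [{"offset": [tx, ty, tz], "rot": [ax, ay, az], "hand": hand}, ...]. A call has 1 to 5 rows; each row is the pose to reach, as a shift and turn from the pose commanded when the call began, along the tool's axes at that moment; what a row does not reach only later rows make up. A row lasts 1/8 s, in which the tool goes at most 62.5 mm and 10.7 degrees, less where a joint would pass 70% of its speed; a pose out of reach is approached as far as the arm can. A call with a gripper value outside its range is refused whole. The fingers move at their own pace and stop on an object; FORCE is the grip in N (left out, the last holds). Time passes only in rows, so rows that repeat a pose let the fingers close. It gives the time, the measured TCP pose, the force and the opening at its end, in the units of the state.
- get_obs(): the state, without advancing time (a new reading comes with each control period).
- get_image(name): name is "scene" or "top" or "wrist"; returns (picture, depth): 384x512x3 uint8, blue, green, red; 384x512 float32, m along the optical axis (not along the pixel's ray), 0 where there is no reading.
- camera_info(name): a dict with "camera_matrix" (3x3 intrinsics, pixels), "world_to_cam" (4x4, takes a point from world to camera coordinates). Camera axes: x right, y up, looking along -z (the intrinsics and any distortion apply to the point x, -y, -z); pixel columns grow to the right and rows downward; lengths in m; the calibration is good to about 2 mm. A picture is of the moment at which its call begins: read the wrist's pose just before it. camera_info takes no time and is no camera call; for the wrist camera it gives the pose at the moment of the call.
- workorder.job_done(): hands the job in, once; it reports no verdict.
The state is a dict: "clock": time; "q": joint angles; "qd": joint speeds; "joint_efforts": joint torques, N m; "tool_pos": TCP position; "tool_rot": TCP orientation; "ft_force": force on the tool from outside, world axes, zero at the start; "moment": the same for the moment, N m; "opening": finger opening in m.
Only numpy, scipy, OpenCV 4.12 (cv2) and the standard library are available. Lean on these libraries where they do the work, as an engineer would, in place of code of your own. Each camera call takes 0.05 s, during which the arm holds its last target.

TASK

Balance the centrifuge rotor: first lay every loose aluminium blank on the bench flat and fully home in the rotor pocket of its own outline and size (there may be two to four). Then, with the blanks all in, go clockwise round the rim (seen from above) from the plain index pin and turn the three wing-headed trim screws clockwise by counted quarter turns: one quarter turn on the first, two on the second, three on the third, finishing each screw before starting the next. Leave the tube rack, jar and beaker where they stand.

Things in the scene. Friction and masses are not known exactly. Their poses are not given: they have to be found in the camera images.
- rotor: round aluminium centrifuge rotor on a low black service stand, fixed to the bench: rim 284 mm across with its top at z = 0.043, and on it a square steel insert 180 x 180 mm with its top at z = 0.055, holding four pockets. Origin on the centre line at bench level, z up; the insert's sides lie along its x and y axes. It may be turned any way round.
- index_pin (a point): top of the plain round index pin (10 mm across, 18 mm tall, no wing) on the rim, 116 mm from the rotor's centre towards its -y. Counting round the rim clockwise seen from above, the next is screw 1, then screw 2, then screw 3, each 90 degrees on.
- pocket_large_round (a point): point at the centre of the pocket's floor, z up, axes parallel to the rotor's; pocket 8 mm deep (floor at z = 0.047, mouth with a 2.5 mm bevel at z = 0.055; 3 mm of play all round), so a seated blank stands 12 mm proud and its origin is 10 mm above this point. Round, 54 mm across, for the large disc; at (+46, +46) mm in the rotor's frame.
- pocket_small_round (a point): point at the centre of the pocket's floor, z up, axes parallel to the rotor's; pocket 8 mm deep (floor at z = 0.047, mouth with a 2.5 mm bevel at z = 0.055; 3 mm of play all round), so a seated blank stands 12 mm proud and its origin is 10 mm above this point. Round, 40 mm across, for the small disc; at (-46, +46) mm in the rotor's frame.
- pocket_square (a point): point at the centre of the pocket's floor, z up, axes parallel to the rotor's; pocket 8 mm deep (floor at z = 0.047, mouth with a 2.5 mm bevel at z = 0.055; 3 mm of play all round), so a seated blank stands 12 mm proud and its origin is 10 mm above this point. Square, 46 mm, for the square block; at (-46, -46) mm in the rotor's frame.
- pocket_oblong (a point): point at the centre of the pocket's floor, z up, axes parallel to the rotor's; pocket 8 mm deep (floor at z = 0.047, mouth with a 2.5 mm bevel at z = 0.055; 3 mm of play all round), so a seated blank stands 12 mm proud and its origin is 10 mm above this point. Oblong, 58 mm along x and 34 mm along y, for the oblong block; at (+46, -46) mm in the rotor's frame.
- disc_large: large round balance blank, 48 mm across, 20 mm thick, solid bare aluminium (about 100 g), lying flat on the bench beside the rotor; either face may be up. Origin at its centre (10 mm above what it lies on). May be absent. 
- disc_small: small round balance blank, 34 mm across, 20 mm thick, solid bare aluminium (about 100 g), lying flat on the bench beside the rotor; either face may be up. Origin at its centre (10 mm above what it lies on). May be absent. 
- block_square: square balance blank, 40 x 40 mm, sides along its x and y, 20 mm thick, solid bare aluminium (about 100 g), lying flat on the bench beside the rotor; either face may be up. Origin at its centre (10 mm above what it lies on). May be absent. 
- block_oblong: oblong balance blank, 52 mm along its x and 28 mm along its y, 20 mm thick, solid bare aluminium (about 100 g), lying flat on the bench beside the rotor; either face may be up. Origin at its centre (10 mm above what it lies on). May be absent. 
- tube_rack: bystander: white rack 220 x 66 mm with glass tubes up to 130 mm tall, loose, left of the rotor; origin under its centre.
- reagent_bottle: bystander: capped jar, 60 mm across, 120 mm tall, loose; origin under its centre.
- beaker: bystander: open glass beaker, 70 mm across, 80 mm tall, loose; origin under its centre.
- screw1_wing (a point): wing head of trim screw 1, the first clockwise from the index pin, 116 mm from the rotor's centre towards its -x; steel, standing upright on the rim: a round shank 22 mm across from z = 0.043 to 0.071 and on it a flat wing 36 mm long, 9 mm thick, from z = 0.070 to 0.097. Origin at the wing's centre (z = 0.0835) on the screw's axis; x along the wing's length, z up; it turns with the screw.
- screw1 (a joint): angle of trim screw 1: rad turned clockwise seen from above, about 0 (within 0.06) at the start with the wing pointing along the rotor's radius; a quarter turn is 1.571; stiff (about 0.08 N m), stays where it is left, travel -0.3 to 6.6.
- screw2_wing (a point): wing head of trim screw 2, the second clockwise from the index pin, 116 mm from the rotor's centre towards its +y; steel, standing upright on the rim: a round shank 22 mm across from z = 0.043 to 0.071 and on it a flat wing 36 mm long, 9 mm thick, from z = 0.070 to 0.097. Origin at the wing's centre (z = 0.0835) on the screw's axis; x along the wing's length, z up; it turns with the screw.
- screw2 (a joint): angle of trim screw 2: rad turned clockwise seen from above, about 0 (within 0.06) at the start with the wing pointing along the rotor's radius; a quarter turn is 1.571; stiff (about 0.08 N m), stays where it is left, travel -0.3 to 6.6.
- screw3_wing (a point): wing head of trim screw 3, the third clockwise from the index pin, 116 mm from the rotor's centre towards its +x; steel, standing upright on the rim: a round shank 22 mm across from z = 0.043 to 0.071 and on it a flat wing 36 mm long, 9 mm thick, from z = 0.070 to 0.097. Origin at the wing's centre (z = 0.0835) on the screw's axis; x along the wing's length, z up; it turns with the screw.
- screw3 (a joint): angle of trim screw 3: rad turned clockwise seen from above, about 0 (within 0.06) at the start with the wing pointing along the rotor's radius; a quarter turn is 1.571; stiff (about 0.08 N m), stays where it is left, travel -0.3 to 6.6.
Things that resemble listed ones, but are neither listed nor needed, are in the scene too. Leave any yellow look-alike of the disc_small alone.

How it is judged:
By the outcome, as a careful person would: the job done as asked, in the order asked, and still so for the second after the job is handed in, with the robot touching nothing.
Of disc_large, disc_small, block_square, block_oblong only 2 to 4 are there at a start; the rules pass over those that are not, and their reading is None.
At some moment in a run one of disc_large, disc_small, block_square, block_oblong may be knocked a few centimetres aside while the robot is not near it.
Once in a run the grip may slacken for a moment while it holds something.
It also fails if it takes over 210 s, if anything falls off the work surface, if the arm or the gripper's body presses on something with over 40 N, if the wrist force passes 120 N, or if a joint passes its speed limit or range.

## Working session

There is one attempt and no reset: what is moved stays moved. The work goes in short steps, Python scripts to look and compute and a shell command to move; the robot and the scene stay as the last step left them, time stands still between calls to the robot, and variables do not carry over. Pictures are saved under pics/ and viewed, and the job is handed in when it is done.

```bash
ls; mkdir -p pics
python3 - <<'E'
from rig import get_obs,get_image,camera_info
import cv2,numpy as np
print(get_obs())
for n in ["scene","top","wrist"]:
    p,d=get_image(n); cv2.imwrite(f"pics/{n}0.png",p); np.save(f"pics/{n}0.npy",d)
    print(n,camera_info(n))
E
```

```text
pics
{'clock': 0.0, 'q': array([ 1.23410943e+00,  2.64760550e-01,  1.60539541e+00, -1.67496276e-05,
        1.27367182e+00, -3.69244346e-02]), 'qd': array([ 0.00063569,  0.0011931 ,  0.00135573, -0.00078776, -0.00061844,
        0.00025663]), 'joint_efforts': array([-1.28837371e-03, -5.15119600e+01, -3.67314398e+01, -4.69263796e-04,
        1.31767098e-02, -3.57727254e-05]), 'tool_pos': array([0.19910364, 0.64420056, 0.22994546]), 'tool_rot': array([-1.99689270e-04,  1.49318170e-01,  9.88788570e-01, -1.09960739e-03]), 'ft_force': array([ 0.11363965,  0.72274545, -1.10395462]), 'moment': array([ 0.00147553, -0.0543061 ,  0.01072679]), 'opening': 0.08515056186531565}
scene {'camera_matrix': array([[386.90270446,   0.        , 255.77197844],
       [  0.        , 386.90270446, 190.61849997],
       [  0.        ,   0.        ,   1.        ]]), 'world_to_cam': array([[ 0.60136283,  0.79889694, -0.01124433, -0.39914376],
       [-0.41132264,  0.32162346,  0.85286109,  0.16068943],
       [ 0.68496455, -0.50825391,  0.52201679, -1.57071753],
       [ 0.        ,  0.        ,  0.        ,  
[... 194 characters left out ...]
orld_to_cam': array([[ 0.00944578, -0.99992907,  0.00725545,  0.04703281],
       [ 0.99959972,  0.00963567,  0.02659976, -0.59072573],
       [-0.02666779,  0.00700129,  0.99961983, -1.17418503],
       [ 0.        ,  0.        ,  0.        ,  1.        ]])}
wrist {'camera_matrix': array([[307.55877378,   0.        , 262.56598032],
       [  0.        , 307.55877378, 189.54872124],
       [  0.        ,   0.        ,   1.        ]]), 'world_to_cam': array([[ 0.29509268,  0.95546803, -0.00107373, -0.67380124],
       [-0.90325333,  0.27859961, -0.3263674 ,  0.04256531],
       [-0.31153447,  0.09727848,  0.94524239, -0.38194129],
       [ 0.        ,  0.        ,  0.        ,  1.        ]])}
```

View pics/top0.png

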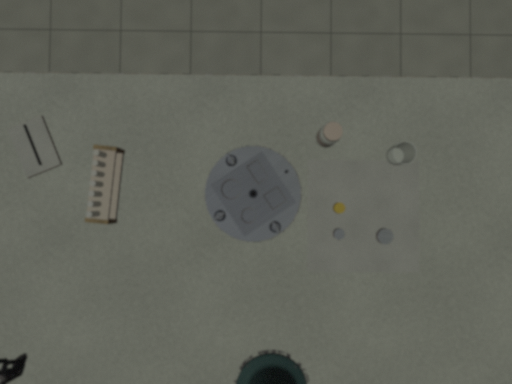

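View pics/scene0.png

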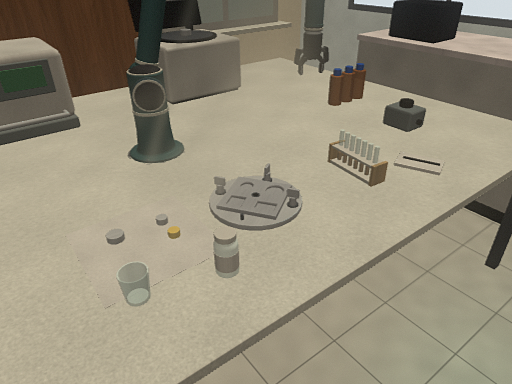

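Run:
```python
import cv2
p=cv2.imread("pics/top0.png")
c=p[90:290,140:340] 
cv2.imwrite("pics/top0c.png",cv2.resize(c,(800,600) if 0 else (600,600),interpolation=cv2.INTER_CUBIC))
```

```text
(no output)
```

View pics/wrist0.png

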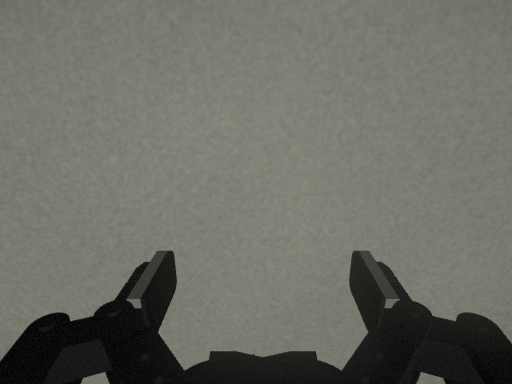

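View pics/top0c.png

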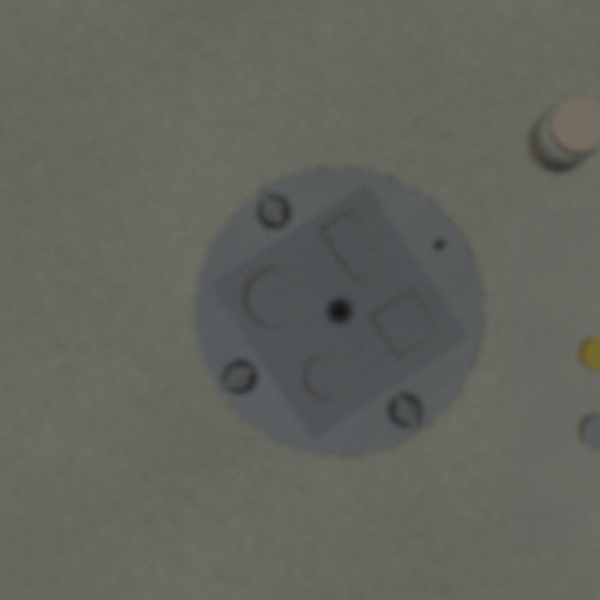

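```bash
cat > h.py <<'E'
import numpy as np,cv2
from rig import get_obs,get_image,camera_info
def ray(name,px,z,ci=None):
    ci=ci or camera_info(name); K=ci["camera_matrix"]; T=ci["world_to_cam"]
    v=np.array([(px[0]-K[0,2])/K[0,0],-(px[1]-K[1,2])/K[1,1],-1.0])
    R=T[:3,:3]; c=-R.T@T[:3,3]; d=R.T@v
    return c+d*(z-c[2])/d[2]
def proj(name,P,ci=None):
    ci=ci or camera_info(name); K=ci["camera_matrix"]; T=ci["world_to_cam"]
    p=T[:3,:3]@np.asarray(P)+T[:3,3]
    return np.array([K[0,2]+K[0,0]*p[0]/-p[2],K[1,2]-K[1,1]*p[1]/-p[2]])
def snap(name,fn):
    ci=camera_info(name); p,d=get_image(name); cv2.imwrite("pics/"+fn+".png",p); np.save("pics/"+fn+".npy",d); return p,d,ci
E
python3 - <<'E'
import cv2,numpy as np
p=cv2.imread("pics/top0.png"); d=np.load("pics/top0.npy")
c=p[110:280,290:440]
c=cv2.convertScaleAbs(c,alpha=1.8)
cv2.imwrite("pics/top0d.png",cv2.resize(c,None,fx=3.5,fy=3.5,interpolation=cv2.INTER_CUBIC))
s=cv2.imread("pics/scene0.png")[160:310,60:310]
cv2.imwrite("pics/scene0c.png",cv2.resize(s,None,fx=3.2,fy=3.2,interpolation=cv2.INTER_CUBIC))
E
```

```text
(no output)
```

View pics/top0d.png

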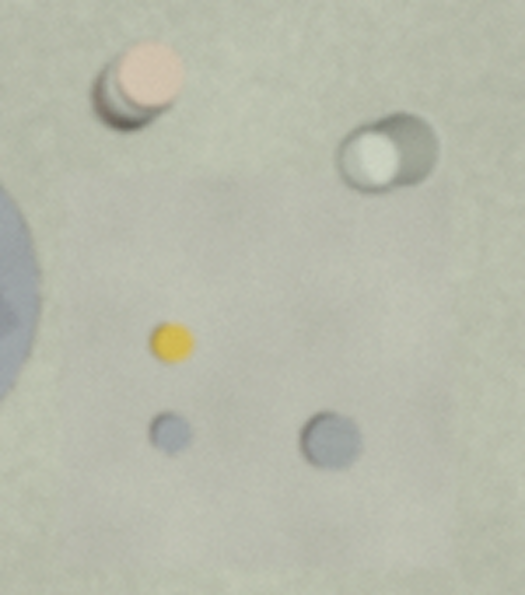

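View pics/scene0c.png

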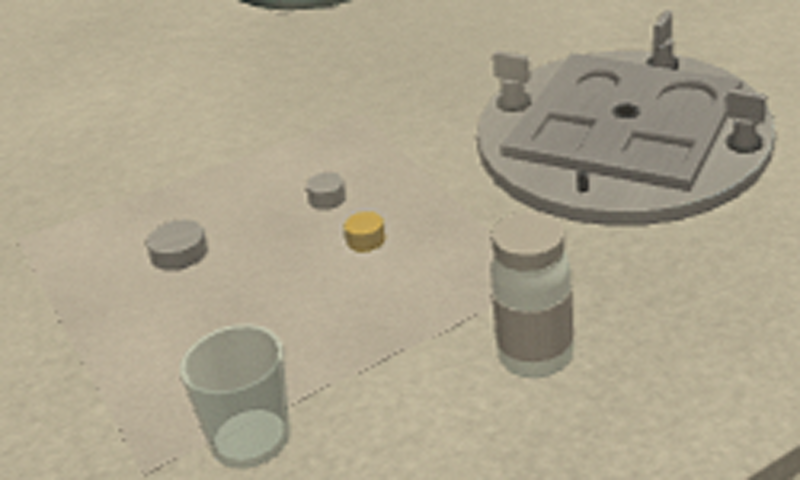

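Run:
```python
from h import *
f=lambda u,v:(140+(u+.5)/3-.5,90+(v+.5)/3-.5)
c=ray("top",f(340,311),.055); pin=ray("top",f(439,244),.061)
s1=ray("top",f(406,411),.0835);s2=ray("top",f(239,377),.0835);s3=ray("top",f(273,211),.0835)
print(c,pin,s1,s2,s3)
for p in (pin,s1,s2,s3): print(np.linalg.norm((p-c)[:2]),np.degrees(np.arctan2(*(p-c)[1::-1])))
g=lambda u,v:(290+(u+.5)/3.5-.5,110+(v+.5)/3.5-.5)
print("rotor mid s1 s3",(s1+s3)/2,"pin s2",(pin[:2]+s2[:2])/2)
print("small",ray("top",g(172,432),.02),"large",ray("top",g(332,441),.02),"yellow",ray("top",g(173,343),.02))
print("jar",ray("top",g(151,74),.12),"beaker",ray("top",g(408,148),.0))
d=np.load("pics/top0.npy"); print(d[232:235,338],d[236,384],1.174-.02)
```

```text
[0.58187378 0.05908839 0.055     ] [ 0.6471994  -0.03561892  0.061     ] [ 0.48786585 -0.00380853  0.0835    ] [0.51834348 0.1534579  0.0835    ] [0.6750568  0.12325596 0.0835    ]
0.11505178394884302 -55.40351542591902
0.11310841359962835 -146.21510930321014
0.11376159895761452 123.948750997748
0.11313952490082062 34.552024189971775
rotor mid s1 s3 [0.58146132 0.05972371 0.0835    ] pin s2 [0.58277144 0.05891949]
small [ 0.46643085 -0.19811467  0.02      ] large [ 0.45998195 -0.33487707  0.02      ] yellow [ 0.54227037 -0.19868572  0.02      ]
jar [ 0.75455355 -0.15839145  0.12      ] beaker [ 0.71404608 -0.4080079   0.        ]
[1.1640304 1.1674913 1.1693474] 1.1692871 1.154
```

```bash
cat >> h.py <<'E'
from scipy.spatial.transform import Rotation as Ro
def tool():
    o=get_obs(); q=o["tool_rot"]; return o["tool_pos"],Ro.from_quat([q[1],q[2],q[3],q[0]])
def down(yaw_y):
    # tool z down, tool y at world angle yaw_y (deg)
    a=np.radians(yaw_y); y=np.array([np.cos(a),np.sin(a),0]); z=np.array([0,0,-1.]); x=np.cross(y,z)
    return Ro.from_matrix(np.c_[x,y,z])
def to(pos,yaw):
    p,R=tool(); T=down(yaw)
    off=R.inv().apply(np.asarray(pos)-p)*1000; rv=(R.inv()*T).as_rotvec(degrees=True)
    y=R.as_matrix()[:,1]
    print("TO",np.round(pos,4),yaw,"offset",off.round(1),"rot",rv.round(1),"| now",p.round(4),"yaw",np.degrees(np.arctan2(y[1],y[0])).round(1))
E
python3 - <<'E'
from h import *
ci=camera_info("wrist");T=ci["world_to_cam"];R=T[:3,:3];c=-R.T@T[:3,3]
p,Rt=tool(); print("cam in tool",Rt.inv().apply(c-p)*1000,"look",Rt.inv().apply(-R[2]))
to([.45,.2,.25],10)
E
```

```text
cam in tool [  84.56954528   -0.49458433 -143.96535053] look [-3.26418833e-01  7.40137328e-04  9.45224946e-01]
TO [0.45 0.2  0.25] 10 offset [-370.9 -350.5  -19.2] rot [-0.1  0.1 62.8] | now [0.1992 0.6443 0.2302] yaw 72.8
```

```bash
python3 -m creep '[{"offset":[-40,-38,-5],"rot":[0,0,8],"hand":1},{"offset":[-85,-80,-10],"rot":[0,0,18],"hand":1},{"offset":[-130,-122,-15],"rot":[0,0,28],"hand":1},{"offset":[-175,-164,-19],"rot":[0,0,38],"hand":1},{"offset":[-220,-206,-19],"rot":[0,0,48],"hand":1}]' 40
python3 - <<'E'
from h import *
to([.45,.05,.25],-10.8)
E
```

```text
clock: 0.78
tool_pos: [0.3494, 0.3814, 0.2506]
tool_rot: [0.0, 0.541, 0.841, 0.0]
ft_force: [1.4, 0.9, 0.4]
opening: 0.0856
TO [0.45 0.05 0.25] -10.8 offset [-343.3  -46.     0.5] rot [ 0.  -0.  35.3] | now [0.3494 0.3814 0.2506] yaw 24.5
```

```bash
python3 -m creep '[{"offset":[-60,-8,0],"rot":[0,0,7],"hand":1},{"offset":[-120,-16,0],"rot":[0,0,14],"hand":1},{"offset":[-180,-24,0],"rot":[0,0,21],"hand":1},{"offset":[-240,-32,0],"rot":[0,0,28],"hand":1},{"offset":[-300,-40,0],"rot":[0,0,35],"hand":1}]'
python3 - <<'E'
from h import *
to([.466,-.198,.2],-10.8)
E
```

```text
clock: 1.4
tool_pos: [0.4384, 0.0921, 0.2503]
tool_rot: [0.0, 0.768, 0.64, 0.0]
ft_force: [0.3, 0.3, 0.0]
opening: 0.0853
TO [ 0.466 -0.198  0.2  ] -10.8 offset [-280.4   79.5   50.2] rot [ 0.  -0.   0.4] | now [0.4384 0.0921 0.2503] yaw -10.4
```

```bash
python3 -m creep '[{"offset":[-58,16,10],"rot":[0,0,0],"hand":0.2},{"offset":[-116,32,20],"rot":[0,0,0],"hand":0.2},{"offset":[-174,48,30],"rot":[0,0,0],"hand":0.2},{"offset":[-232,64,40],"rot":[0,0,0],"hand":0.2},{"offset":[-280,79,50],"rot":[0,0,0],"hand":0.2}]'
python3 - <<'E'
from h import *
p,d,ci=snap("wrist","w1")
print(get_obs()["tool_pos"],get_obs()["opening"])
E
```

```text
clock: 2.02
tool_pos: [0.4662, -0.1978, 0.1999]
tool_rot: [0.0, 0.767, 0.641, 0.0]
ft_force: [0.5, 0.3, 0.4]
opening: 0.0513
[ 0.46635348 -0.20269886  0.19859071] 0.051024573074828425
```

View pics/w1.png

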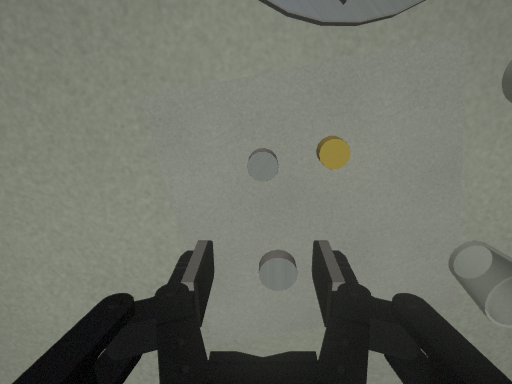

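Run:
```python
from h import *
p,d,ci=snap("wrist","w2")
o=get_obs(); print(o["tool_pos"])
for z,(a,b,c_,e) in {"small":(235,295,135,195),"large":(250,305,240,300),"yellow":(305,360,125,180)}.items():
    pass
c=cv2.resize(p[120:310,215:375],None,fx=3.5,fy=3.5,interpolation=cv2.INTER_CUBIC); cv2.imwrite("pics/w2c.png",c)
```

```text
[ 0.46593568 -0.1995155   0.19887595]
```

View pics/w2c.png

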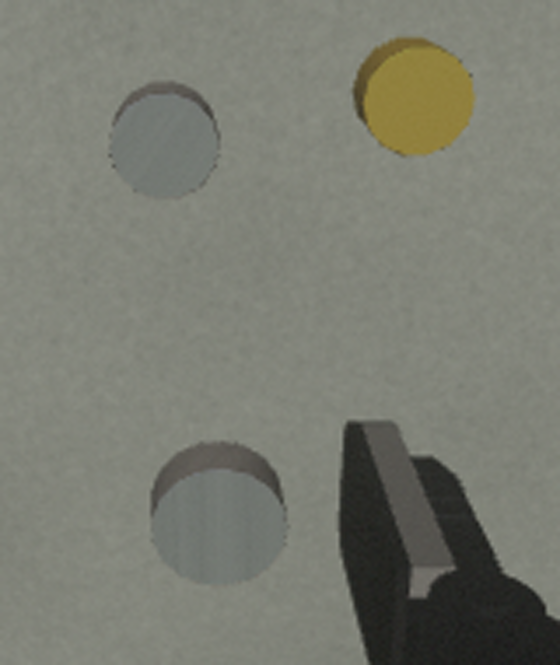

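Run:
```python
from h import *
g=lambda u,v:(215+(u+.5)/3.5-.5,120+(v+.5)/3.5-.5)
for n,uv in dict(small=(164.5,146),sl=(110,146),sr=(219.5,146),large=(219,526),ll=(151,520),lr=(287,520),yel=(418,101)).items(): print(n,ray("wrist",g(*uv),.02).round(4))
s=ray("wrist",g(164.5,146),.02)
to([s[0],s[1],.06],-10.8);to([s[0],s[1],.010],-10.8)
```

```text
small [ 0.4651 -0.1949  0.02  ]
sl [ 0.4486 -0.1919  0.02  ]
sr [ 0.4817 -0.198   0.02  ]
large [ 0.459  -0.3321  0.02  ]
ll [ 0.4361 -0.3254  0.02  ]
lr [ 0.4827 -0.3339  0.02  ]
yel [ 0.5432 -0.195   0.02  ]
TO [ 0.4651 -0.1949  0.06  ] -10.8 offset [  4.5  -1.5 138.9] rot [-0.1  0.1  0.3] | now [ 0.4659 -0.1995  0.1989] yaw -10.5
TO [ 0.4651 -0.1949  0.01  ] -10.8 offset [  4.6  -1.4 188.9] rot [-0.1  0.1  0.3] | now [ 0.4659 -0.1995  0.1989] yaw -10.5
```

```bash
python3 -m creep '[{"offset":[2,-1,50],"rot":[0,0,0],"hand":0.3},{"offset":[2,-1,100],"rot":[0,0,0],"hand":0.3},{"offset":[2,-1,140],"rot":[0,0,0],"hand":0.3},{"offset":[2,-1,140],"rot":[0,0,0],"hand":0.3}]'
python3 - <<'E'
from h import *
p,d,ci=snap("wrist","w3"); print(get_obs()["tool_pos"])
to([.4655,-.1965,.010],-10.8)
E
```

```text
clock: 2.62
tool_pos: [0.4624, -0.191, 0.0569]
tool_rot: [-0.004, 0.767, 0.642, -0.002]
ft_force: [-0.6, 0.7, 1.4]
opening: 0.0554
[ 0.46470644 -0.19209394  0.05934364]
TO [ 0.4655 -0.1965  0.01  ] -10.8 offset [-4.3  1.7 49.3] rot [-0.2 -0.1  0.7] | now [ 0.4647 -0.1921  0.0593] yaw -10.1
```

View pics/w3.png

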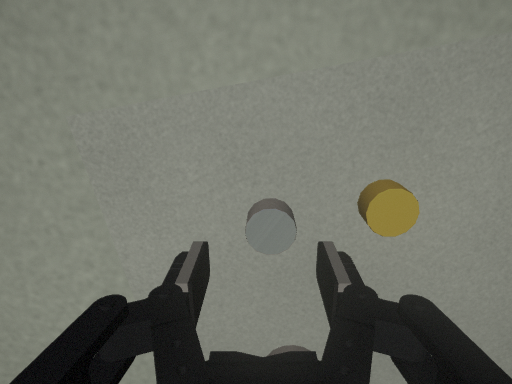

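```bash
python3 -m creep '[{"offset":[0,0,0],"rot":[0,0,0],"hand":0.3},{"offset":[0,0,0],"rot":[0,0,0],"hand":0.3},{"offset":[0,0,0],"rot":[0,0,0],"hand":0.3}]'
python3 - <<'E'
from h import *
p,d,ci=snap("wrist","w4"); print(get_obs()["tool_pos"])
to([.4655,-.1965,.010],-10.8)
g=cv2.cvtColor(p,cv2.COLOR_BGR2GRAY)
cv2.imwrite("pics/w4c.png",cv2.resize(p[170:300,170:430],None,fx=3,fy=3,interpolation=cv2.INTER_CUBIC))
print(ray("wrist",(271,232),.02))
E
```

```text
clock: 3.05
tool_pos: [0.4671, -0.1938, 0.0618]
tool_rot: [0.001, 0.767, 0.642, 0.001]
ft_force: [-0.9, -0.0, -0.2]
opening: 0.0559
[ 0.46678245 -0.1937687   0.0614633 ]
TO [ 0.4655 -0.1965  0.01  ] -10.8 offset [-2.9 -0.9 51.5] rot [0.1 0.  0.6] | now [ 0.4668 -0.1938  0.0615] yaw -10.2
[ 0.47033931 -0.20470886  0.02      ]
```

View pics/w4c.png

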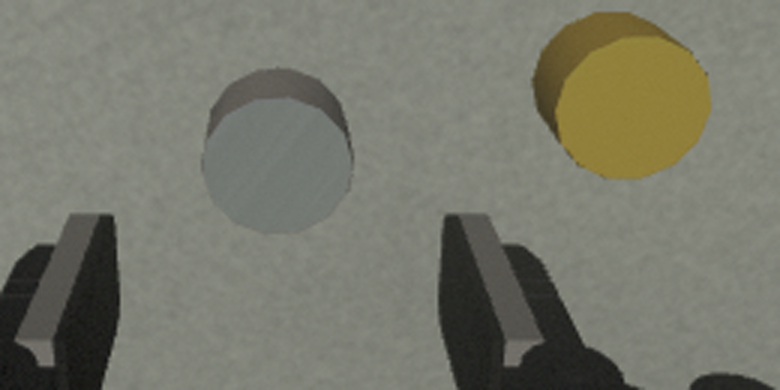

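Run:
```python
from h import *
s=ray("wrist",(262.5,225),.02); print(s)
to([s[0],s[1],.010],-10.8)
```

```text
[ 0.46564809 -0.19861406  0.02      ]
TO [ 0.4656 -0.1986  0.01  ] -10.8 offset [-4.9 -0.4 51.5] rot [0.1 0.  0.6] | now [ 0.4668 -0.1938  0.0615] yaw -10.2
```

```bash
python3 -m creep '[{"offset":[-4,0,15],"rot":[0,0,0],"hand":0.3},{"offset":[-4,0,30],"rot":[0,0,0],"hand":0.3},{"offset":[-4,0,43],"rot":[0,0,0],"hand":0.3},{"offset":[-4,0,50],"rot":[0,0,0],"hand":0.3},{"offset":[-4,0,50],"rot":[0,0,0],"hand":0.3}]'
python3 - <<'E'
from h import *
to([.4656,-.198,.010],-10.8)
E
```

```text
clock: 3.72
tool_pos: [0.4645, -0.197, 0.0092]
tool_rot: [-0.001, 0.767, 0.642, -0.0]
ft_force: [-0.1, -0.0, -0.6]
opening: 0.0557
TO [ 0.4656 -0.198   0.01  ] -10.8 offset [-0.8  1.2 -0.8] rot [-0.1 -0.   0.6] | now [ 0.4645 -0.197   0.0092] yaw -10.2
```

Close and lift a little.

```bash
python3 -m creep '[{"offset":[0,0,0],"rot":[0,0,0],"hand":-0.6},{"offset":[0,0,0],"rot":[0,0,0],"hand":-0.6},{"offset":[0,0,0],"rot":[0,0,0],"hand":-0.6},{"offset":[0,0,0],"rot":[0,0,0],"hand":-0.6},{"offset":[0,0,0],"rot":[0,0,0],"hand":-0.6}]' 50
python3 - <<'E'
from h import *
o=get_obs();print(o["ft_force"])
E
python3 -m creep '[{"offset":[0,0,-15],"rot":[0,0,0],"hand":-0.6},{"offset":[0,0,-45],"rot":[0,0,0],"hand":-0.6},{"offset":[0,0,-80],"rot":[0,0,0],"hand":-0.6},{"offset":[0,0,-110],"rot":[0,0,0],"hand":-0.6},{"offset":[0,0,-110],"rot":[0,0,0],"hand":-0.6}]'
python3 - <<'E'
from h import *
p,d,ci=snap("wrist","w5")
a=np.radians(34.2);R=np.array([[np.cos(a),-np.sin(a)],[np.sin(a),np.cos(a)]]);c=np.array([.5820,.0593])
for n,v in dict(small=(-46,46),large=(46,46)).items(): print(n,c+R@np.array(v)/1000)
t=c+R@np.array([-.046,.046]); to([t[0],t[1],.13],-10.8)
E
```

```text
clock: 4.35
tool_pos: [0.4661, -0.1977, 0.011]
tool_rot: [0.001, 0.767, 0.642, 0.0]
ft_force: [0.2, 0.2, 5.9]
opening: 0.0316
[0.18795297 0.22210493 5.91956592]
clock: 4.97
tool_pos: [0.4672, -0.1983, 0.1234]
tool_rot: [0.003, 0.767, 0.642, 0.001]
ft_force: [0.1, 0.3, -1.1]
opening: 0.0314
small [0.51809846 0.07148987]
large [0.59418987 0.12320154]
TO [0.5181 0.0715 0.13  ] -10.8 offset [274.1   3.9  -8.7] rot [0.1 0.  0.6] | now [ 0.4659 -0.1976  0.1215] yaw -10.2
```

View pics/w5.png

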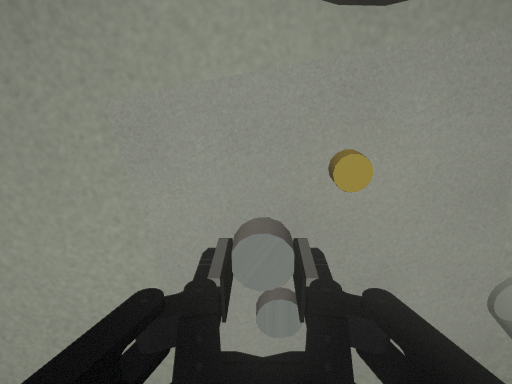

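```bash
python3 -m creep '[{"offset":[20,0,-15],"rot":[0,0,0],"hand":-0.6},{"offset":[60,0,-30],"rot":[0,0,0],"hand":-0.6},{"offset":[110,0,-45],"rot":[0,0,0],"hand":-0.6},{"offset":[150,1,-50],"rot":[0,0,0],"hand":-0.6},{"offset":[180,2,-50],"rot":[0,0,0],"hand":-0.6}]'
python3 -m creep '[{"offset":[0,0,0],"rot":[0,0,0],"hand":-0.6},{"offset":[0,0,0],"rot":[0,0,0],"hand":-0.6},{"offset":[0,0,0],"rot":[0,0,0],"hand":-0.6}]'
python3 - <<'E'
from h import *
p,d,ci=snap("wrist","w6"); np.savez("pics/w6ci.npz",**ci)
o=get_obs();print(o["tool_pos"],o["opening"])
E
```

```text
clock: 5.65
tool_pos: [0.4982, -0.0188, 0.1689]
tool_rot: [-0.001, 0.767, 0.642, -0.001]
ft_force: [-0.0, -0.5, -1.0]
opening: 0.0313
clock: 6.02
tool_pos: [0.4984, -0.0213, 0.1695]
tool_rot: [-0.0, 0.767, 0.641, -0.001]
ft_force: [0.3, 0.2, -0.7]
opening: 0.0313
[ 0.49857334 -0.02137482  0.16973876] 0.03135322844328665
```

View pics/w6.png

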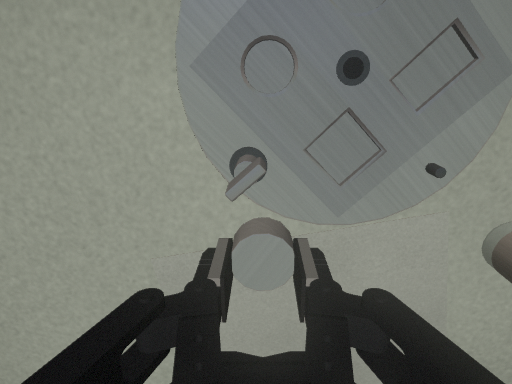

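Run:
```python
import cv2
p=cv2.imread("pics/w6.png")
cv2.imwrite("pics/w6a.png",cv2.resize(p[0:200,170:400],None,fx=3,fy=3,interpolation=cv2.INTER_CUBIC))
cv2.imwrite("pics/w6b.png",cv2.resize(p[200:300,200:330],None,fx=4,fy=4,interpolation=cv2.INTER_CUBIC))
```

```text
(no output)
```

View pics/w6a.png

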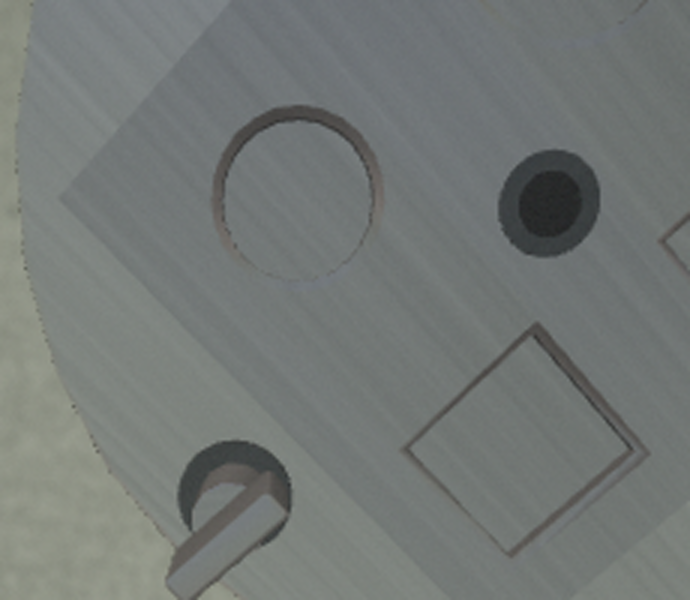

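View pics/w6b.png

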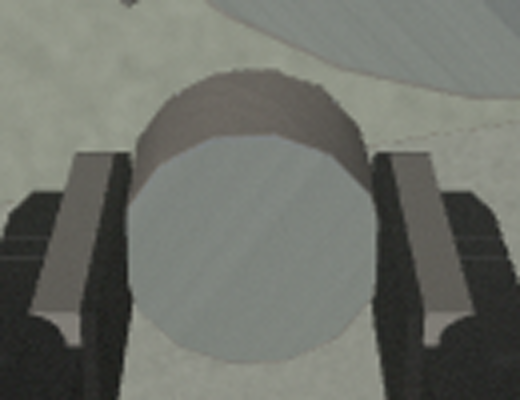

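Run:
```python
from h import *
ci=dict(np.load("pics/w6ci.npz"))
f=lambda u,v:(170+(u+.5)/3-.5,(v+.5)/3-.5)
pk=ray(0,f(297,194),.055,ci)
print("pocket",pk,"L",ray(0,f(211,194),.055,ci),"R",ray(0,f(383,194),.055,ci),"hole",ray(0,f(550,203),.055,ci))
q=[ray(0,f(*u),.055,ci) for u in [(537,323),(650,453),(512,556),(402,449)]]; print("square",np.mean(q,0),np.linalg.norm(q[0]-q[3]))
g=lambda u,v:(200+(u+.5)/4-.5,200+(v+.5)/4-.5)
for dz in (.0095,):
  zc=.1697+dz
  d=ray(0,g(252,248),zc,ci); print("disc",d,np.linalg.norm(ray(0,g(127,240),zc,ci)-ray(0,g(377,240),zc,ci)))
p,R=tool(); print("disc in tool",R.inv().apply(d-p)*1000)
print("need",R.inv().apply(pk-d)*1000)
```

```text
pocket [0.51994058 0.07428423 0.055     ] L [0.49795389 0.07825324 0.055     ] R [0.54191877 0.07031676 0.055     ] hole [0.58439265 0.06044079 0.055     ]
square [ 0.57208294 -0.00284313  0.055     ] 0.04926704755479259
disc [ 0.49805825 -0.0219725   0.1792    ] 0.031326069357735714
disc in tool [-0.68275623 -0.40999703 -9.46061952]
need [ 98.6531314    4.52260348 124.16497401]
```

```bash
python3 - <<'E'
from h import *
to([.519,.0735,.15],-10.8)
E
python3 -m creep '[{"offset":[25,0,5],"rot":[0,0,0],"hand":-0.6},{"offset":[60,2,15],"rot":[0,0,0],"hand":-0.6},{"offset":[90,3,20],"rot":[0,0,0],"hand":-0.6},{"offset":[97,3.5,20],"rot":[0,0,0],"hand":-0.6},{"offset":[97,3.5,20],"rot":[0,0,0],"hand":-0.6}]'
python3 -m creep '[{"offset":[0,0,20],"rot":[0,0,0],"hand":-0.6},{"offset":[0,0,45],"rot":[0,0,0],"hand":-0.6},{"offset":[0,0,65],"rot":[0,0,0],"hand":-0.6},{"offset":[0,0,65],"rot":[0,0,0],"hand":-0.6},{"offset":[0,0,65],"rot":[0,0,0],"hand":-0.6}]'
python3 - <<'E'
from h import *
p,d,ci=snap("wrist","w7"); np.savez("pics/w7ci.npz",**ci)
to([.519,.0735,.0575],-10.8)
p2,d,ci=snap("scene","s7")
cv2.imwrite("pics/s7c.png",cv2.resize(p2[130:250,180:330],None,fx=4,fy=4,interpolation=cv2.INTER_CUBIC))
E
```

```text
TO [0.519  0.0735 0.15  ] -10.8 offset [97.   3.2 19.7] rot [-0.1  0.   0.5] | now [ 0.4986 -0.0214  0.1697] yaw -10.3
clock: 6.7
tool_pos: [0.5197, 0.0739, 0.1503]
tool_rot: [0.0, 0.767, 0.642, -0.0]
ft_force: [-0.4, 0.4, -0.7]
opening: 0.0315
clock: 7.32
tool_pos: [0.5203, 0.0737, 0.0862]
tool_rot: [0.0, 0.767, 0.641, 0.0]
ft_force: [0.1, -0.0, -0.1]
opening: 0.0312
TO [0.519  0.0735 0.0575] -10.8 offset [-0.7 -1.6 29.1] rot [ 0.1 -0.   0.6] | now [0.5207 0.0739 0.0866] yaw -10.2
```

View pics/w7.png

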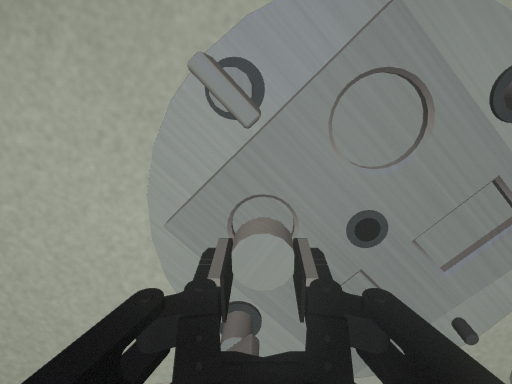

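View pics/s7c.png

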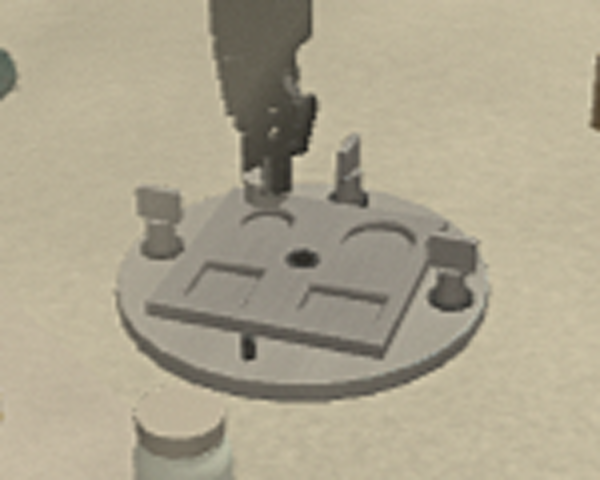

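Run:
```python
from h import *
ci=dict(np.load("pics/w7ci.npz")); p=cv2.imread("pics/w7.png")
im=cv2.resize(p[170:300,190:340],None,fx=5,fy=5,interpolation=cv2.INTER_CUBIC)
for c,col in (((.5199,.0743),(0,255,0)),((.5181,.0715),(0,0,255))):
  for t in np.linspace(0,2*np.pi,90):
    u=proj(0,[c[0]+.0225*np.cos(t),c[1]+.0225*np.sin(t),.055],ci)
    cv2.circle(im,(int((u[0]-190+.5)*5),int((u[1]-170+.5)*5)),1,col,-1)
cv2.imwrite("pics/w7c.png",im)
```

```text
(no output)
```

View pics/w7c.png

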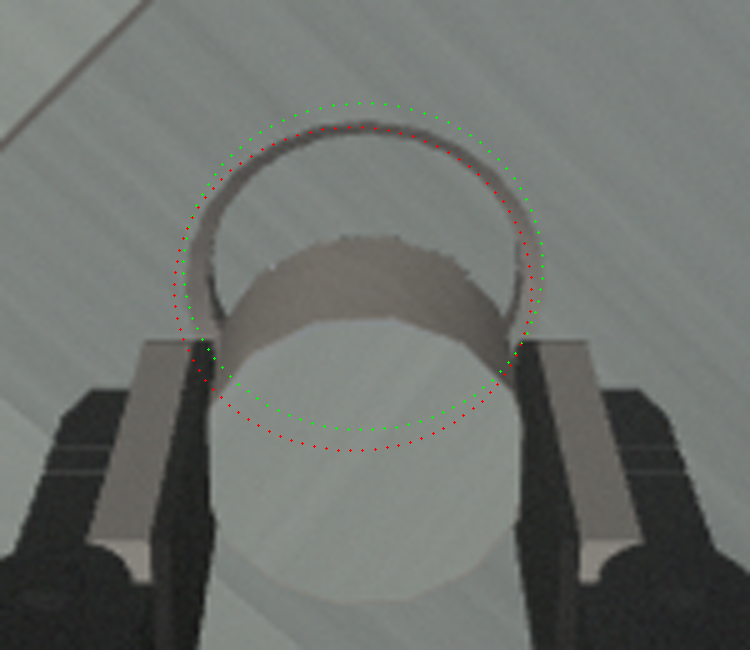

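```bash
python3 -m creep '[{"offset":[-1.2,-0.6,8],"rot":[0,0,0],"hand":-0.6},{"offset":[-1.2,-0.6,16],"rot":[0,0,0],"hand":-0.6},{"offset":[-1.2,-0.6,22],"rot":[0,0,0],"hand":-0.6},{"offset":[-1.2,-0.6,26],"rot":[0,0,0],"hand":-0.6},{"offset":[-1.2,-0.6,26],"rot":[0,0,0],"hand":-0.6}]'
python3 -m creep '[{"offset":[0,0,1.5],"rot":[0,0,0],"hand":-0.6},{"offset":[0,0,2.5],"rot":[0,0,0],"hand":-0.6},{"offset":[0,0,2.5],"rot":[0,0,0],"hand":-0.6}]'
python3 - <<'E'
from h import *
p2,d,ci=snap("scene","s8"); snap("wrist","w8")
cv2.imwrite("pics/s8c.png",cv2.resize(p2[130:250,180:330],None,fx=5,fy=5,interpolation=cv2.INTER_CUBIC))
E
```

```text
clock: 8.05
tool_pos: [0.5185, 0.0733, 0.0588]
tool_rot: [-0.0, 0.767, 0.642, -0.0]
ft_force: [-0.7, 0.7, -0.2]
opening: 0.0316
clock: 8.43
tool_pos: [0.5192, 0.0733, 0.058]
tool_rot: [0.0, 0.767, 0.642, 0.0]
ft_force: [-3.3, -0.7, 7.4]
opening: 0.0317
```

View pics/w8.png

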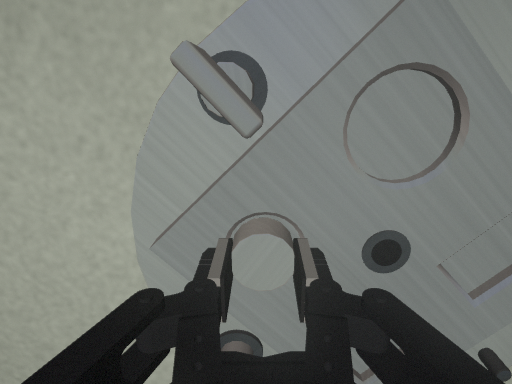

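View pics/s8c.png

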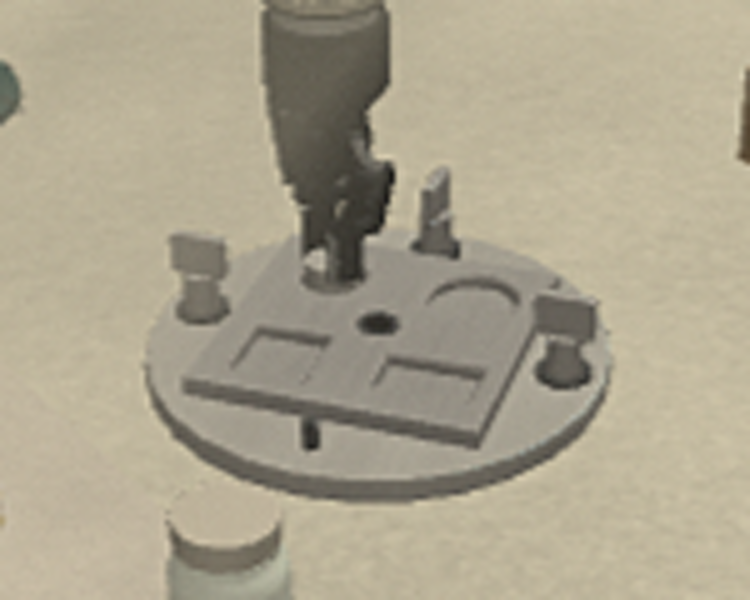

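```bash
python3 -m creep '[{"offset":[0,0,-0.5],"rot":[0,0,0],"hand":0.1},{"offset":[0,0,-0.5],"rot":[0,0,0],"hand":0.1},{"offset":[0,0,-1],"rot":[0,0,0],"hand":0.3},{"offset":[0,0,-20],"rot":[0,0,0],"hand":0.3},{"offset":[0,0,-60],"rot":[0,0,0],"hand":0.3}]'
python3 -m creep '[{"offset":[-30,0,-40],"rot":[0,0,0],"hand":0.8},{"offset":[-60,0,-50],"rot":[0,0,0],"hand":0.8},{"offset":[-60,0,-50],"rot":[0,0,0],"hand":0.8}]'
python3 - <<'E'
from h import *
p,d,ci=snap("wrist","w9"); snap("top","t9")
p=cv2.imread("pics/t9.png")[180:280,290:440]
cv2.imwrite("pics/t9c.png",cv2.resize(p,None,fx=4,fy=4,interpolation=cv2.INTER_CUBIC))
E
```

```text
clock: 9.15
tool_pos: [0.5167, 0.0731, 0.1151]
tool_rot: [-0.002, 0.767, 0.642, -0.002]
ft_force: [0.4, 0.5, 0.3]
opening: 0.0557
clock: 9.52
tool_pos: [0.509, 0.0129, 0.1682]
tool_rot: [0.001, 0.768, 0.641, 0.001]
ft_force: [0.2, 0.7, 0.7]
opening: 0.077
```

View pics/w9.png

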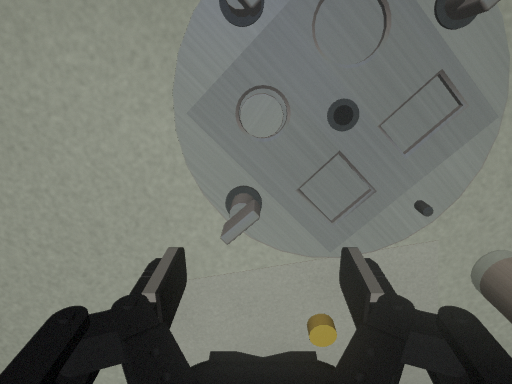

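View pics/t9c.png

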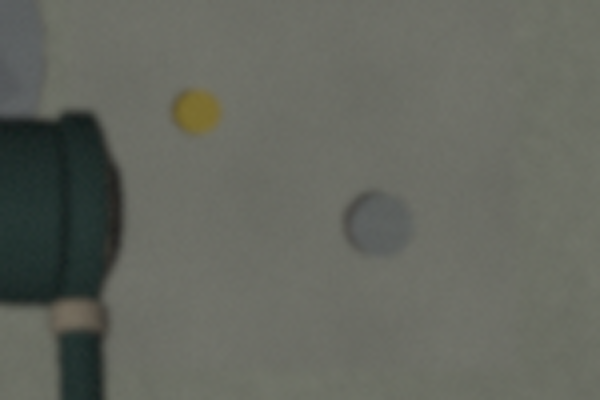

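Run:
```python
from h import *
s=ray("top",(384.9-.4,235.9-.4),.02); print(s, get_obs()["q"])
to([.460,-.334,.17],-10.8)
```

```text
[ 0.46040747 -0.3348768   0.02      ] [-2.11443334e-02 -8.63473388e-04  2.02597544e+00  5.76788175e-04
  1.11695936e+00  1.57278197e-01]
TO [ 0.46  -0.334  0.17 ] -10.8 offset [-351.3   14.7   -3.8] rot [-0.  -0.   0.6] | now [0.508  0.0143 0.1664] yaw -10.2
```

```bash
python3 -m creep '[{"offset":[-60,3,0],"rot":[0,0,0],"hand":0.8},{"offset":[-120,6,0],"rot":[0,0,0],"hand":0.8},{"offset":[-180,8,10],"rot":[0,0,0],"hand":0.8},{"offset":[-240,11,30],"rot":[0,0,0],"hand":0.8},{"offset":[-295,13,50],"rot":[0,0,0],"hand":0.8}]'
python3 -m creep '[{"offset":[-30,1,15],"rot":[0,0,0],"hand":0.8},{"offset":[-54,2,30],"rot":[0,0,0],"hand":0.8},{"offset":[-56,2,45],"rot":[0,0,0],"hand":0.8},{"offset":[-56,2,50],"rot":[0,0,0],"hand":0.8},{"offset":[-56,2,50],"rot":[0,0,0],"hand":0.8}]'
python3 -m creep '[{"offset":[0,0,0],"rot":[0,0,0],"hand":0.8},{"offset":[0,0,0],"rot":[0,0,0],"hand":0.8}]'
python3 - <<'E'
from h import *
p,d,ci=snap("wrist","w10")
to([.460,-.334,.012],-10.8)
cv2.imwrite("pics/w10c.png",cv2.resize(p[150:320,130:390],None,fx=3,fy=3,interpolation=cv2.INTER_CUBIC))
E
```

```text
clock: 10.25
tool_pos: [0.4687, -0.2792, 0.1153]
tool_rot: [-0.0, 0.767, 0.642, 0.0]
ft_force: [0.3, 0.5, -0.9]
opening: 0.0765
clock: 10.88
tool_pos: [0.461, -0.3324, 0.0662]
tool_rot: [-0.001, 0.767, 0.642, -0.0]
ft_force: [0.9, 0.1, 0.6]
opening: 0.0766
clock: 11.12
tool_pos: [0.4616, -0.3338, 0.0677]
tool_rot: [0.001, 0.767, 0.642, 0.0]
ft_force: [-0.3, -0.6, -0.6]
opening: 0.0773
TO [ 0.46  -0.334  0.012] -10.8 offset [-0.4 -1.6 55.6] rot [0.1 0.  0.7] | now [ 0.4616 -0.3339  0.0676] yaw -10.1
```

View pics/w10c.png

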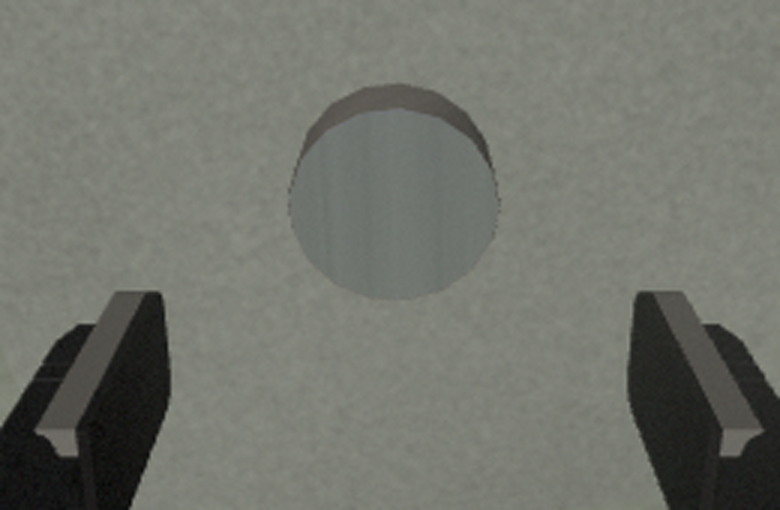

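Run:
```python
from h import *
s=ray("wrist",(261.2,217.5),.02);print(s)
to([s[0],s[1],.010],-10.2)
```

```text
[ 0.45999804 -0.33595293  0.02      ]
TO [ 0.46  -0.336  0.01 ] -10.2 offset [-2.3 -1.2 57.6] rot [0.1 0.  0.1] | now [ 0.4616 -0.3339  0.0676] yaw -10.1
```

```bash
python3 -m creep '[{"offset":[-2,-1,20],"rot":[0,0,0],"hand":0.8},{"offset":[-2,-1,40],"rot":[0,0,0],"hand":0.7},{"offset":[-2,-1,52],"rot":[0,0,0],"hand":0.6},{"offset":[-2,-1,57],"rot":[0,0,0],"hand":0.5},{"offset":[-2,-1,57],"rot":[0,0,0],"hand":0.5}]'
python3 -m creep '[{"offset":[0,0,0],"rot":[0,0,0],"hand":-0.4},{"offset":[0,0,0],"rot":[0,0,0],"hand":-0.4},{"offset":[0,0,0],"rot":[0,0,0],"hand":-0.4},{"offset":[0,0,0],"rot":[0,0,0],"hand":-0.4},{"offset":[0,0,0],"rot":[0,0,0],"hand":-0.4}]' 60
python3 -m creep '[{"offset":[0,0,-15],"rot":[0,0,0],"hand":-0.4},{"offset":[0,0,-45],"rot":[0,0,0],"hand":-0.4},{"offset":[0,0,-90],"rot":[0,0,0],"hand":-0.4},{"offset":[0,0,-130],"rot":[0,0,0],"hand":-0.4},{"offset":[0,0,-140],"rot":[0,0,0],"hand":-0.4}]'
python3 - <<'E'
from h import *
to([.58,.0,.17],60)
E
```

```text
clock: 11.8
tool_pos: [0.4597, -0.3357, 0.0098]
tool_rot: [-0.0, 0.767, 0.642, -0.0]
ft_force: [0.0, 0.1, 0.2]
opening: 0.0639
clock: 12.42
tool_pos: [0.4606, -0.3364, 0.0112]
tool_rot: [0.001, 0.767, 0.642, 0.0]
ft_force: [0.8, 0.6, 5.3]
opening: 0.0448
clock: 13.05
tool_pos: [0.4615, -0.3372, 0.154]
tool_rot: [0.003, 0.767, 0.642, 0.001]
ft_force: [0.5, -0.8, -1.2]
opening: 0.0449
TO [0.58 0.   0.17] 60 offset [352.7  57.2 -16.9] rot [  0.2   0.4 -70.2] | now [ 0.4615 -0.3372  0.154 ] yaw -10.2
```

```bash
python3 -m creep '[{"offset":[45,4,-10],"rot":[0,0,-8],"hand":-0.4},{"offset":[100,12,-15],"rot":[0,0,-18],"hand":-0.4},{"offset":[155,22,-15],"rot":[0,0,-28],"hand":-0.4},{"offset":[210,33,-15],"rot":[0,0,-38],"hand":-0.4},{"offset":[260,42,-15],"rot":[0,0,-48],"hand":-0.4}]'
python3 - <<'E'
from h import *
to([.5959,.1239,.17],79.2)
E
```

```text
clock: 13.68
tool_pos: [0.5464, -0.0852, 0.1635]
tool_rot: [-0.001, 0.437, 0.899, -0.0]
ft_force: [1.2, -1.1, 0.1]
opening: 0.045
TO [0.5959 0.1239 0.17  ] 79.2 offset [133.8 168.1  -6.5] rot [ -0.   -0.1 -41. ] | now [ 0.5464 -0.0852  0.1635] yaw 38.2
```

```bash
python3 -m creep '[{"offset":[33,40,-5],"rot":[0,0,-10],"hand":-0.4},{"offset":[68,84,-5],"rot":[0,0,-20],"hand":-0.4},{"offset":[100,126,-5],"rot":[0,0,-30],"hand":-0.4},{"offset":[122,155,-5],"rot":[0,0,-40],"hand":-0.4},{"offset":[130,164,-5],"rot":[0,0,-41],"hand":-0.4}]'
python3 -m creep '[{"offset":[0,0,0],"rot":[0,0,0],"hand":-0.4},{"offset":[0,0,0],"rot":[0,0,0],"hand":-0.4},{"offset":[0,0,0],"rot":[0,0,0],"hand":-0.4}]'
python3 - <<'E'
from h import *
snap("wrist","w11")
to([.5959,.1239,.09],79.2)
E
```

```text
clock: 14.3
tool_pos: [0.596, 0.118, 0.1683]
tool_rot: [-0.001, 0.096, 0.995, -0.0]
ft_force: [-0.6, -1.3, -1.3]
opening: 0.0449
clock: 14.68
tool_pos: [0.5965, 0.1147, 0.1697]
tool_rot: [-0.0, 0.099, 0.995, -0.0]
ft_force: [-0.1, -0.3, -1.1]
opening: 0.0451
TO [0.5959 0.1239 0.09  ] 79.2 offset [ 2.5  8.8 79.8] rot [-0.  -0.  -0.5] | now [0.5966 0.1148 0.1698] yaw 78.7
```

View pics/w11.png

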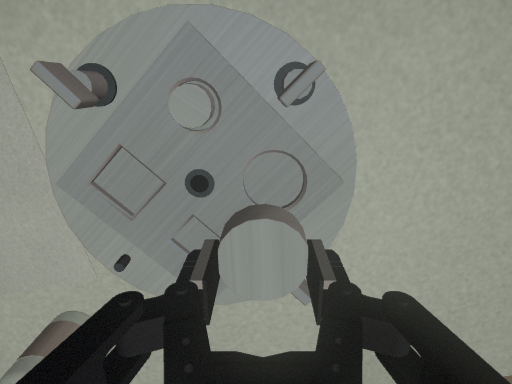

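```bash
python3 -m creep '[{"offset":[2.5,9,15],"rot":[0,0,0],"hand":-0.4},{"offset":[2.5,9,40],"rot":[0,0,0],"hand":-0.4},{"offset":[2.5,9,65],"rot":[0,0,0],"hand":-0.4},{"offset":[2.5,9,78],"rot":[0,0,0],"hand":-0.4},{"offset":[2.5,9,78],"rot":[0,0,0],"hand":-0.4}]'
python3 -m creep '[{"offset":[0,0,0],"rot":[0,0,0],"hand":-0.4},{"offset":[0,0,0],"rot":[0,0,0],"hand":-0.4}]'
python3 - <<'E'
from h import *
p,d,ci=snap("wrist","w12"); np.savez("pics/w12ci.npz",**ci)
to([.5959,.1239,.0575],79.2)
im=cv2.resize(p[150:310,170:350],None,fx=4,fy=4,interpolation=cv2.INTER_CUBIC)
c=(.5959,.1239)
for t in np.linspace(0,2*np.pi,120):
    u=proj(0,[c[0]+.0295*np.cos(t),c[1]+.0295*np.sin(t),.055],ci)
    cv2.circle(im,(int((u[0]-170+.5)*4),int((u[1]-150+.5)*4)),1,(0,255,0),-1)
cv2.imwrite("pics/w12c.png",im)
E
```

```text
clock: 15.35
tool_pos: [0.5947, 0.1253, 0.09]
tool_rot: [-0.002, 0.097, 0.995, -0.0]
ft_force: [-0.0, 0.6, -0.9]
opening: 0.0447
clock: 15.6
tool_pos: [0.5971, 0.1255, 0.0931]
tool_rot: [0.001, 0.097, 0.995, 0.0]
ft_force: [-0.1, 0.9, -1.8]
opening: 0.0446
TO [0.5959 0.1239 0.0575] 79.2 offset [ 0.8 -1.8 35.5] rot [ 0.   0.1 -0.4] | now [0.597  0.1255 0.093 ] yaw 78.8
```

View pics/w12c.png

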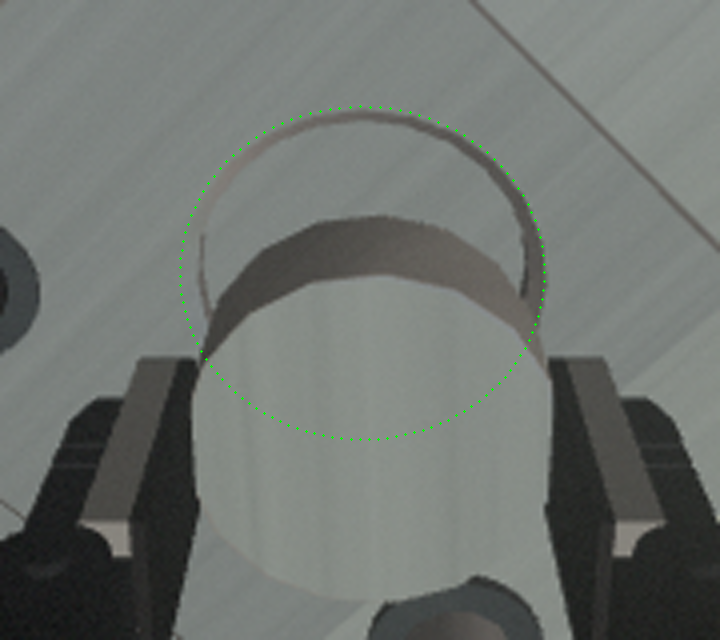

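Run:
```python
from h import *
ci=dict(np.load("pics/w12ci.npz")); p,R=tool()
for z in (.1005,.1025): print(R.inv().apply(ray(0,(262.6,259.9),z,ci)-p)*1000)
to([.5959,.1239,.0575],79.2)
```

```text
[-0.66351597 -0.283301   -7.47806486]
[ 0.58554453 -0.28559075 -9.48061525]
TO [0.5959 0.1239 0.0575] 79.2 offset [ 0.8 -1.8 35.5] rot [ 0.   0.1 -0.4] | now [0.597  0.1255 0.093 ] yaw 78.8
```

```bash
python3 -m creep '[{"offset":[0.3,-1.2,10],"rot":[0,0,0],"hand":-0.4},{"offset":[0.3,-1.2,20],"rot":[0,0,0],"hand":-0.4},{"offset":[0.3,-1.2,28],"rot":[0,0,0],"hand":-0.4},{"offset":[0.3,-1.2,32],"rot":[0,0,0],"hand":-0.4},{"offset":[0.3,-1.2,32],"rot":[0,0,0],"hand":-0.4}]'
python3 -m creep '[{"offset":[0,0,1.5],"rot":[0,0,0],"hand":-0.4},{"offset":[0,0,2.5],"rot":[0,0,0],"hand":-0.4},{"offset":[0,0,2.5],"rot":[0,0,0],"hand":-0.4}]'
python3 - <<'E'
from h import *
snap("wrist","w13")
E
```

```text
clock: 16.27
tool_pos: [0.5953, 0.1242, 0.0593]
tool_rot: [-0.0, 0.097, 0.995, -0.0]
ft_force: [-0.0, -1.4, -0.6]
opening: 0.0449
clock: 16.65
tool_pos: [0.5959, 0.1243, 0.0582]
tool_rot: [0.0, 0.097, 0.995, 0.0]
ft_force: [-1.9, -0.2, 4.5]
opening: 0.0449
```

View pics/w13.png

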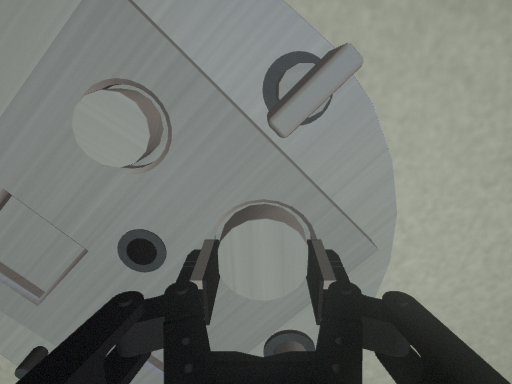

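```bash
python3 -m creep '[{"offset":[0,0,-0.5],"rot":[0,0,0],"hand":0.4},{"offset":[0,0,-0.5],"rot":[0,0,0],"hand":0.4},{"offset":[0,0,-1],"rot":[0,0,0],"hand":0.5},{"offset":[0,0,-20],"rot":[0,0,0],"hand":0.5},{"offset":[0,0,-60],"rot":[0,0,0],"hand":0.5}]'
python3 -m creep '[{"offset":[-20,-30,-60],"rot":[0,0,0],"hand":0},{"offset":[-40,-60,-80],"rot":[0,0,0],"hand":0},{"offset":[-50,-80,-80],"rot":[0,0,0],"hand":0},{"offset":[-50,-80,-80],"rot":[0,0,0],"hand":0},{"offset":[-50,-80,-80],"rot":[0,0,0],"hand":0}]'
python3 - <<'E'
from h import *
p,d,ci=snap("wrist","w14");np.savez("pics/w14ci.npz",**ci)
p,d,ci=snap("scene","s14")
cv2.imwrite("pics/s14c.png",cv2.resize(p[130:250,180:330],None,fx=5,fy=5,interpolation=cv2.INTER_CUBIC))
E
```

```text
clock: 17.32
tool_pos: [0.5938, 0.124, 0.1166]
tool_rot: [-0.002, 0.097, 0.995, -0.001]
ft_force: [0.8, -0.8, 0.5]
opening: 0.064
clock: 17.95
tool_pos: [0.6275, 0.0366, 0.1953]
tool_rot: [-0.002, 0.098, 0.995, 0.0]
ft_force: [0.4, -0.2, -1.0]
opening: 0.043
```

View pics/w14.png

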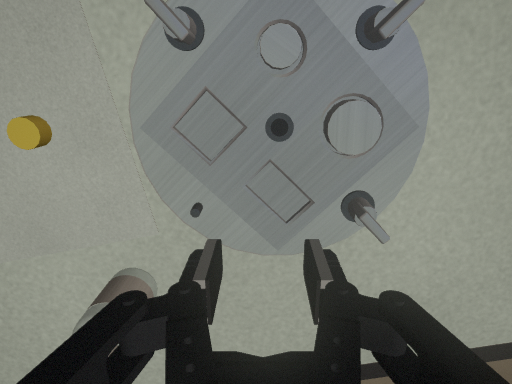

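View pics/s14c.png

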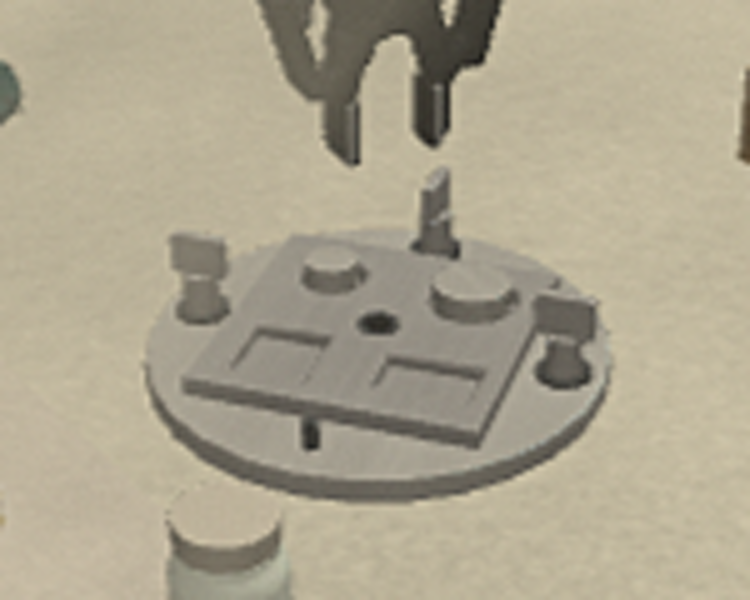

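Run:
```python
from h import *
p=cv2.imread("pics/w14.png")
cv2.imwrite("pics/w14c.png",cv2.resize(p[0:260,120:440],None,fx=2.5,fy=2.5,interpolation=cv2.INTER_CUBIC)[:600])
to([.4882,-.0052,.16],124.4)
```

```text
TO [ 0.4882 -0.0052  0.16  ] 124.4 offset [128.6 -68.3  36. ] rot [  0.1  -0.2 -45.5] | now [0.6277 0.037  0.1955] yaw 78.9
```

View pics/w14c.png

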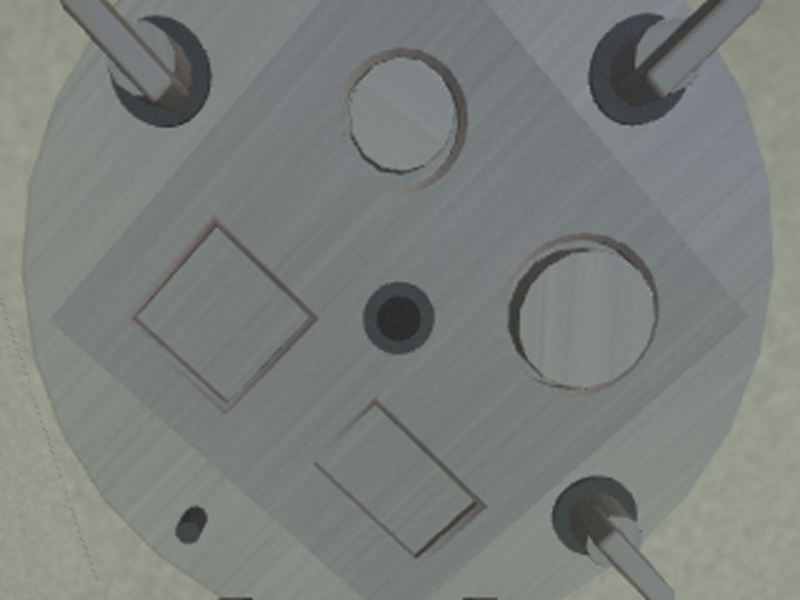

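```bash
python3 -m creep '[{"offset":[30,-15,0],"rot":[0,0,-10],"hand":-0.1},{"offset":[65,-34,5],"rot":[0,0,-20],"hand":-0.1},{"offset":[100,-53,15],"rot":[0,0,-30],"hand":-0.1},{"offset":[120,-64,25],"rot":[0,0,-40],"hand":-0.1},{"offset":[128,-68,35],"rot":[0,0,-45.5],"hand":-0.1}]'
python3 -m creep '[{"offset":[0,0,0],"rot":[0,0,0],"hand":-0.1},{"offset":[0,0,0],"rot":[0,0,0],"hand":-0.1},{"offset":[0,0,0],"rot":[0,0,0],"hand":-0.1},{"offset":[0,0,0],"rot":[0,0,0],"hand":-0.1}]'
python3 - <<'E'
from h import *
p,d,ci=snap("wrist","w15");np.savez("pics/w15ci.npz",**ci)
to([.4882,-.0052,.076],124.4)
cv2.imwrite("pics/w15c.png",cv2.resize(p[100:330,140:400],None,fx=2.6,fy=2.6,interpolation=cv2.INTER_CUBIC))
E
```

```text
clock: 18.68
tool_pos: [0.4881, -0.0052, 0.1611]
tool_rot: [-0.001, -0.297, 0.955, 0.0]
ft_force: [-0.5, 0.3, -0.3]
opening: 0.0384
clock: 19.18
tool_pos: [0.4909, -0.0057, 0.1626]
tool_rot: [0.0, -0.295, 0.956, -0.0]
ft_force: [0.7, 0.1, 0.3]
opening: 0.0384
TO [ 0.4882 -0.0052  0.076 ] 124.4 offset [ 1.9  1.9 86.6] rot [-0.   0.  -0.1] | now [ 0.4908 -0.0057  0.1626] yaw 124.3
```

View pics/w15c.png

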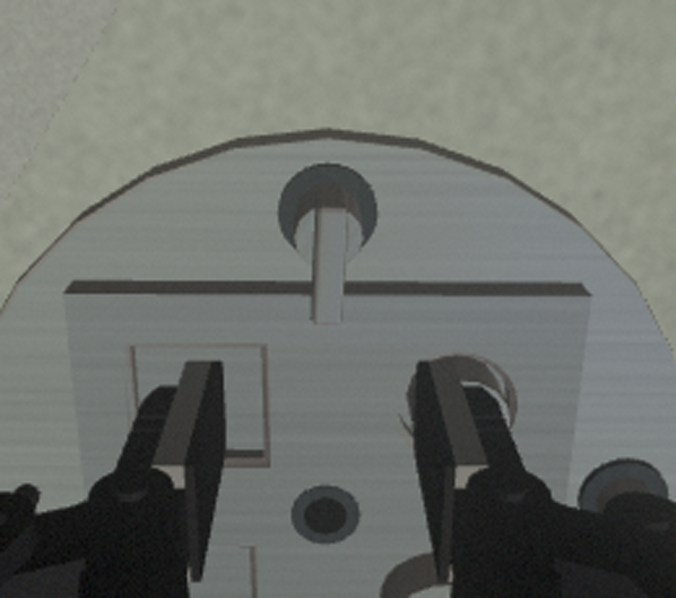

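Run:
```python
from h import *
ci=dict(np.load("pics/w15ci.npz")); p,R=tool()
g=lambda u,v:(140+(u+.5)/2.6-.5,100+(v+.5)/2.6-.5)
q=[ray(0,g(*u),.097,ci) for u in [(315,208),(346,208),(343,323),(313,323)]]
m=np.mean(q,0);print("wing",m,np.linalg.norm(q[0]-q[3]),np.linalg.norm(q[0]-q[1]))
a=(q[0]+q[1])/2-(q[2]+q[3])/2; print("yaw",np.degrees(np.arctan2(a[1],a[0]))%180)
print(R.inv().apply(m-p)*1000)
h=ray(0,g(328,234),.071,ci);
for u in [(219.5+5,362),(415,362)]: print("tips",R.inv().apply(ray(0,g(*u),p[2]+.006,ci)-p)*1000)
```

```text
wing [ 0.48742045 -0.00474242  0.097     ] 0.03474360176228525 0.008504212940103693
yaw 33.39674422497376
[ 2.26127267  2.74459882 65.55332131]
tips [ 10.70377708 -18.44158109  -5.9991212 ]
tips [10.69702044 18.40714783 -6.00904118]
```

```bash
python3 -m creep '[{"offset":[2,2.3,20],"rot":[0,0,0.5],"hand":-0.3},{"offset":[2,2.3,45],"rot":[0,0,0.5],"hand":-0.3},{"offset":[2,2.3,70],"rot":[0,0,0.5],"hand":-0.3},{"offset":[2,2.3,84],"rot":[0,0,0.5],"hand":-0.3},{"offset":[2,2.3,85],"rot":[0,0,0.5],"hand":-0.3}]'
python3 -m creep '[{"offset":[0,0,0],"rot":[0,0,0],"hand":-0.3},{"offset":[0,0,0],"rot":[0,0,0],"hand":-0.3},{"offset":[0,0,0],"rot":[0,0,0],"hand":-0.3}]'
python3 - <<'E'
from h import *
p,d,ci=snap("wrist","w16");np.savez("pics/w16ci.npz",**ci)
to([.4882,-.0052,.076],124.4)
cv2.imwrite("pics/w16c.png",cv2.resize(p[150:350,160:370],None,fx=3,fy=3,interpolation=cv2.INTER_CUBIC))
E
```

```text
clock: 19.85
tool_pos: [0.4866, -0.005, 0.0764]
tool_rot: [-0.001, -0.291, 0.957, 0.0]
ft_force: [0.3, -0.3, 1.1]
opening: 0.0296
clock: 20.23
tool_pos: [0.488, -0.0051, 0.0781]
tool_rot: [0.001, -0.291, 0.957, -0.0]
ft_force: [0.6, -0.2, -0.2]
opening: 0.0297
TO [ 0.4882 -0.0052  0.076 ] 124.4 offset [-0.2 -0.3  1.9] rot [-0.   0.1 -0.6] | now [ 0.4879 -0.0051  0.0779] yaw 123.8
```

View pics/w16c.png

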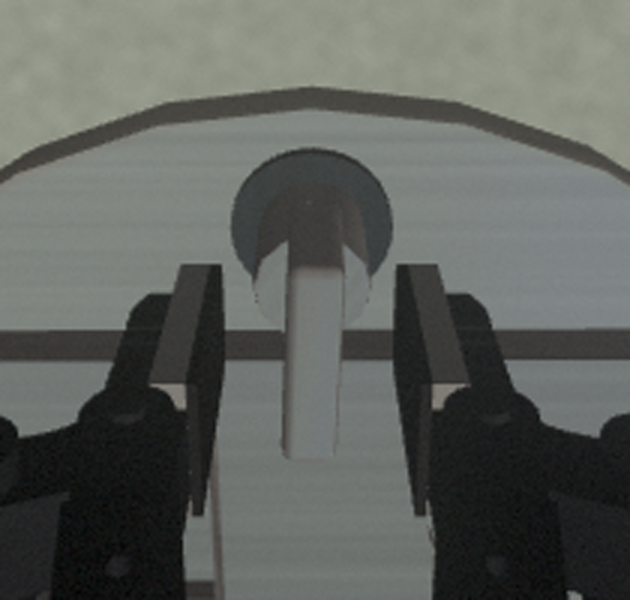

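```bash
python3 -m creep '[{"offset":[0,0.4,1],"rot":[0,0,0.5],"hand":-0.7},{"offset":[0,0.4,1],"rot":[0,0,0.5],"hand":-1},{"offset":[0,0.4,1],"rot":[0,0,0.5],"hand":-1},{"offset":[0,0.4,1],"rot":[0,0,0.5],"hand":-1},{"offset":[0,0.4,1],"rot":[0,0,0.5],"hand":-1}]' 80
python3 - <<'E'
from h import *
o=get_obs();print(o["ft_force"],o["moment"],o["opening"],o["q"][5])
to([.4882,-.0052,.077],33.8)
E
```

```text
clock: 20.9
tool_pos: [0.4874, -0.0049, 0.0766]
tool_rot: [0.0, -0.287, 0.958, -0.0]
ft_force: [-1.0, -1.3, 5.2]
opening: 0.0071
[-0.95215724 -1.27798762  5.17013417] [-0.18778994  0.17505303 -0.08581   ] 0.007116795524832793 -2.213182301219244
TO [ 0.4882 -0.0052  0.077 ] 33.8 offset [-0.5 -0.7 -0.4] rot [-0.   0.  89.5] | now [ 0.4874 -0.0049  0.0766] yaw 123.3
```

```bash
python3 -m creep '[{"offset":[0,0,0],"rot":[0,0,9],"hand":-1},{"offset":[0,0,0],"rot":[0,0,18],"hand":-1},{"offset":[0,0,0],"rot":[0,0,27],"hand":-1},{"offset":[0,0,0],"rot":[0,0,36],"hand":-1},{"offset":[0,0,0],"rot":[0,0,45],"hand":-1}]'
python3 -m creep '[{"offset":[0,0,0],"rot":[0,0,9],"hand":-1},{"offset":[0,0,0],"rot":[0,0,18],"hand":-1},{"offset":[0,0,0],"rot":[0,0,27],"hand":-1},{"offset":[0,0,0],"rot":[0,0,36],"hand":-1},{"offset":[0,0,0],"rot":[0,0,44],"hand":-1}]'
python3 -m creep '[{"offset":[0,0,0],"rot":[0,0,0],"hand":-1},{"offset":[0,0,0],"rot":[0,0,0],"hand":-1},{"offset":[0,0,0],"rot":[0,0,0],"hand":-1}]'
python3 - <<'E'
from h import *
o=get_obs();print(o["ft_force"],o["moment"],o["opening"],o["q"][5])
to([.4882,-.0052,.077],34.3)
snap("wrist","w17")
E
```

```text
clock: 21.52
tool_pos: [0.4873, -0.0044, 0.0766]
tool_rot: [0.0, 0.104, 0.995, 0.0]
ft_force: [-1.6, 0.9, 5.8]
opening: 0.007
clock: 22.15
tool_pos: [0.4875, -0.004, 0.0766]
tool_rot: [0.0, 0.469, 0.883, 0.001]
ft_force: [-0.5, 3.0, 4.9]
opening: 0.0077
clock: 22.52
tool_pos: [0.4876, -0.0041, 0.0766]
tool_rot: [0.0, 0.466, 0.885, 0.001]
ft_force: [-0.2, 4.8, 4.9]
opening: 0.007
[-0.24380461  4.77311857  4.9135354 ] [ 0.66204834  0.02611297 -0.01613056] 0.007020346845767968 -0.6623451592374628
TO [ 0.4882 -0.0052  0.077 ] 34.3 offset [-1.3 -0.1 -0.4] rot [ 0.1 -0.   0.1] | now [ 0.4876 -0.0041  0.0766] yaw 34.4
```

View pics/w17.png

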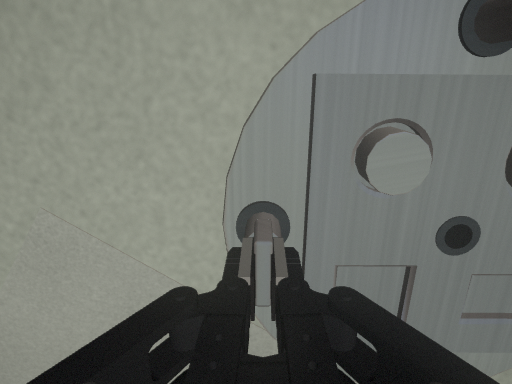

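```bash
python3 -m creep '[{"offset":[0,0,0],"rot":[0,0,0],"hand":-0.3},{"offset":[0,0,0],"rot":[0,0,0],"hand":-0.3},{"offset":[0,0,0],"rot":[0,0,0],"hand":-0.3},{"offset":[0,0,-30],"rot":[0,0,0],"hand":-0.3},{"offset":[0,0,-84],"rot":[0,0,0],"hand":-0.1}]'
python3 -m creep '[{"offset":[0,0,0],"rot":[0,0,0],"hand":-0.1},{"offset":[0,0,0],"rot":[0,0,0],"hand":-0.1},{"offset":[0,0,0],"rot":[0,0,0],"hand":-0.1}]'
python3 - <<'E'
from h import *
p,d,ci=snap("wrist","w18");np.savez("pics/w18ci.npz",**ci)
cv2.imwrite("pics/w18c.png",cv2.resize(p[80:310,160:420],None,fx=2.6,fy=2.6,interpolation=cv2.INTER_CUBIC))
to([.5184,.1560,.16],34.4)
E
```

```text
clock: 23.2
tool_pos: [0.4846, -0.0048, 0.1584]
tool_rot: [-0.003, 0.467, 0.884, -0.001]
ft_force: [1.3, -1.3, 0.4]
opening: 0.0385
clock: 23.58
tool_pos: [0.4857, -0.0047, 0.1586]
tool_rot: [-0.001, 0.467, 0.884, -0.001]
ft_force: [0.2, -0.3, -0.0]
opening: 0.0386
TO [0.5184 0.156  0.16  ] 34.4 offset [114.3 117.6  -1.6] rot [-0.2 -0.1 -0.1] | now [ 0.4858 -0.0047  0.1585] yaw 34.3
```

View pics/w18c.png

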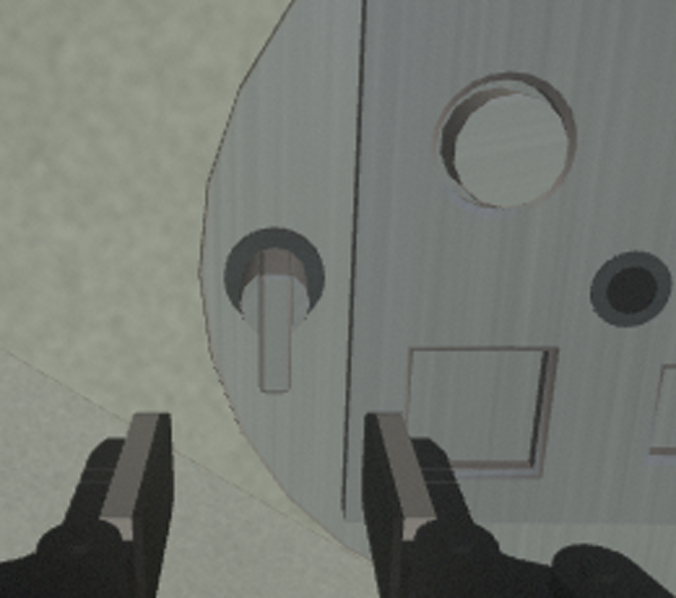

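Run:
```python
from h import *
ci=dict(np.load("pics/w18ci.npz"))
g=lambda u,v:(160+(u+.5)/2.6-.5,80+(v+.5)/2.6-.5)
q=[ray(0,g(*u),.097,ci) for u in [(263,275),(292,275),(290,391),(261,391)]]
a=(q[0]+q[1])/2-(q[2]+q[3])/2; print(np.mean(q,0),"wing yaw",np.degrees(np.arctan2(a[1],a[0]))%180)
e=ray(0,g(365,20),.055,ci)-ray(0,g(347,518),.055,ci);print("edge",np.degrees(np.arctan2(e[1],e[0]))%180)
e=ray(0,g(408,348),.055,ci)-ray(0,g(559,347),.055,ci);print("pocket edge",np.degrees(np.arctan2(e[1],e[0]))%180)
```

```text
[ 0.48782332 -0.00437219  0.097     ] wing yaw 123.63483313638818
edge 124.42497707405329
pocket edge 34.81612795882751
```

```bash
python3 -m creep '[{"offset":[20,20,-2],"rot":[0,0,0],"hand":-0.1},{"offset":[55,56,-3],"rot":[0,0,0],"hand":-0.1},{"offset":[90,92,-3],"rot":[0,0,0],"hand":-0.1},{"offset":[110,113,-3],"rot":[0,0,0],"hand":-0.1},{"offset":[114,117,-3],"rot":[0,0,0],"hand":-0.1}]'
python3 -m creep '[{"offset":[0,0,0],"rot":[0,0,0],"hand":-0.1},{"offset":[0,0,0],"rot":[0,0,0],"hand":-0.1},{"offset":[0,0,0],"rot":[0,0,0],"hand":-0.1},{"offset":[0,0,0],"rot":[0,0,0],"hand":-0.1}]'
python3 - <<'E'
from h import *
p,d,ci=snap("wrist","w19");np.savez("pics/w19ci.npz",**ci)
cv2.imwrite("pics/w19c.png",cv2.resize(p[100:330,140:400],None,fx=2.6,fy=2.6,interpolation=cv2.INTER_CUBIC))
to([.5184,.1560,.077],34.4)
E
```

```text
clock: 24.25
tool_pos: [0.5188, 0.1568, 0.1619]
tool_rot: [-0.001, 0.466, 0.885, -0.001]
ft_force: [-0.1, -0.1, 0.3]
opening: 0.0384
clock: 24.75
tool_pos: [0.5195, 0.1547, 0.1634]
tool_rot: [0.0, 0.467, 0.884, 0.0]
ft_force: [-0.1, -0.3, -0.2]
opening: 0.0383
TO [0.5184 0.156  0.077 ] 34.4 offset [ 1.6 -0.3 86.5] rot [ 0.   0.  -0.1] | now [0.5195 0.1548 0.1635] yaw 34.3
```

View pics/w19c.png

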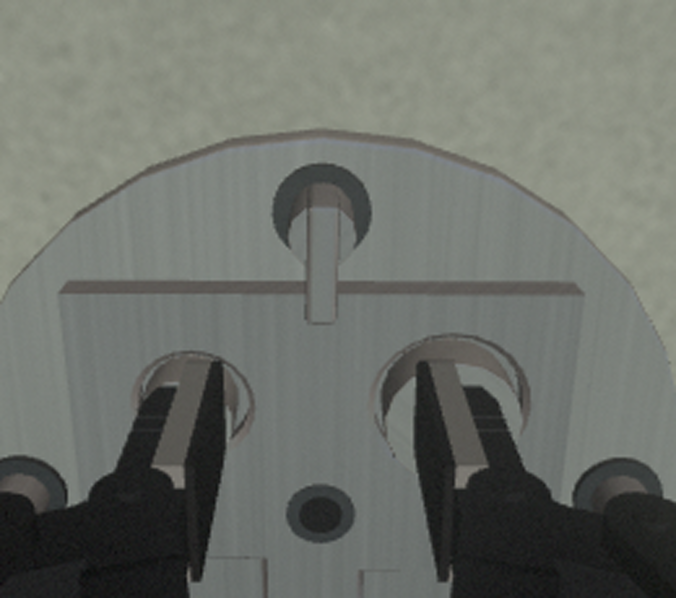

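```bash
python3 -m creep '[{"offset":[2,0.4,20],"rot":[0,0,0],"hand":-0.3},{"offset":[2,0.4,45],"rot":[0,0,0],"hand":-0.3},{"offset":[2,0.4,70],"rot":[0,0,0],"hand":-0.3},{"offset":[2,0.4,85],"rot":[0,0,0],"hand":-0.3},{"offset":[2,0.4,86.5],"rot":[0,0,0],"hand":-0.3}]'
python3 -m creep '[{"offset":[0,0,0],"rot":[0,0,0],"hand":-0.3},{"offset":[0,0,0],"rot":[0,0,0],"hand":-0.3},{"offset":[0,0,0],"rot":[0,0,0],"hand":-0.3}]'
python3 - <<'E'
from h import *
p,d,ci=snap("wrist","w20")
to([.5184,.1560,.077],34.4)
cv2.imwrite("pics/w20c.png",cv2.resize(p[150:350,160:370],None,fx=3,fy=3,interpolation=cv2.INTER_CUBIC))
E
```

```text
clock: 25.42
tool_pos: [0.5178, 0.1569, 0.0757]
tool_rot: [-0.001, 0.467, 0.884, -0.001]
ft_force: [-0.5, 0.0, -0.4]
opening: 0.0298
clock: 25.8
tool_pos: [0.5193, 0.1575, 0.0777]
tool_rot: [0.001, 0.467, 0.884, 0.001]
ft_force: [0.0, -0.6, -1.3]
opening: 0.03
TO [0.5184 0.156  0.077 ] 34.4 offset [-0.7 -1.5  0.5] rot [ 0.1  0.  -0.1] | now [0.5192 0.1574 0.0775] yaw 34.3
```

View pics/w20c.png

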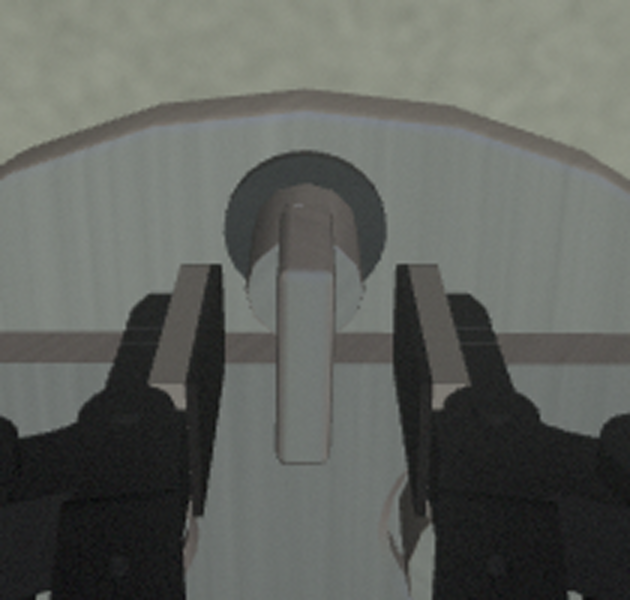

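```bash
python3 -m creep '[{"offset":[-0.3,-0.7,1],"rot":[0,0,0],"hand":-0.7},{"offset":[-0.3,-0.7,1],"rot":[0,0,0],"hand":-1},{"offset":[-0.3,-0.7,1],"rot":[0,0,0],"hand":-1},{"offset":[-0.3,-0.7,1],"rot":[0,0,0],"hand":-1},{"offset":[-0.3,-0.7,1],"rot":[0,0,0],"hand":-1}]' 80
python3 - <<'E'
from h import *
o=get_obs();print(o["ft_force"],o["moment"],o["opening"],o["q"][5])
to([.5184,.1560,.077],-55.7)
E
```

```text
clock: 26.48
tool_pos: [0.5188, 0.1569, 0.0762]
tool_rot: [0.0, 0.467, 0.884, 0.0]
ft_force: [0.4, 0.6, 2.4]
opening: 0.0071
[0.39800857 0.60151113 2.44367875] [ 0.30439162 -0.24291006 -0.06616773] 0.007111372811358565 -0.35154190918302075
TO [0.5184 0.156  0.077 ] -55.7 offset [-0.5 -0.8 -0.8] rot [ 0.1 -0.  90. ] | now [0.5188 0.1569 0.0762] yaw 34.3
```

```bash
python3 -m creep '[{"offset":[0,0,0],"rot":[0,0,9],"hand":-1},{"offset":[0,0,0],"rot":[0,0,18],"hand":-1},{"offset":[0,0,0],"rot":[0,0,27],"hand":-1},{"offset":[0,0,0],"rot":[0,0,36],"hand":-1},{"offset":[0,0,0],"rot":[0,0,45],"hand":-1}]'
python3 -m creep '[{"offset":[0,0,0],"rot":[0,0,9],"hand":-1},{"offset":[0,0,0],"rot":[0,0,18],"hand":-1},{"offset":[0,0,0],"rot":[0,0,27],"hand":-1},{"offset":[0,0,0],"rot":[0,0,36],"hand":-1},{"offset":[0,0,0],"rot":[0,0,45],"hand":-1}]'
python3 -m creep '[{"offset":[0,0,0],"rot":[0,0,0],"hand":-1},{"offset":[0,0,0],"rot":[0,0,0],"hand":-1},{"offset":[0,0,0],"rot":[0,0,0],"hand":-1}]'
python3 - <<'E'
from h import *
o=get_obs();print(o["ft_force"],o["opening"],o["q"][5])
to([.5184,.1560,.077],-55.7)
p,d,ci=snap("wrist","w21")
cv2.imwrite("pics/w21c.png",cv2.resize(p[130:330,160:370],None,fx=3,fy=3,interpolation=cv2.INTER_CUBIC))
E
```

```text
clock: 27.1
tool_pos: [0.5191, 0.157, 0.0762]
tool_rot: [0.0, 0.771, 0.636, 0.001]
ft_force: [2.3, 1.6, 1.2]
opening: 0.0077
clock: 27.72
tool_pos: [0.5194, 0.1568, 0.0762]
tool_rot: [0.0, 0.956, 0.293, 0.001]
ft_force: [3.5, 1.1, 1.8]
opening: 0.007
clock: 28.1
tool_pos: [0.5194, 0.1568, 0.0762]
tool_rot: [0.0, 0.955, 0.296, 0.001]
ft_force: [4.9, 1.2, 0.8]
opening: 0.0071
[4.93000484 1.16631253 0.81812083] 0.007142755570371397 1.2169549965756674
TO [0.5184 0.156  0.077 ] -55.7 offset [-1.3  0.1 -0.8] rot [ 0.1 -0.1  0.2] | now [0.5194 0.1568 0.0762] yaw -55.5
```

View pics/w21c.png

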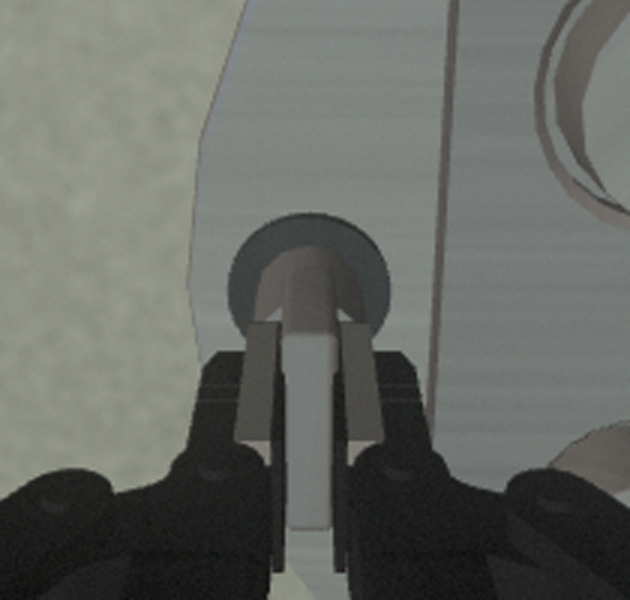

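```bash
python3 -m creep '[{"offset":[0,0,0],"rot":[0,0,0],"hand":-0.3},{"offset":[0,0,0],"rot":[0,0,0],"hand":-0.3},{"offset":[0,0,0],"rot":[0,0,0],"hand":-0.2},{"offset":[0,0,-20],"rot":[0,0,0],"hand":-0.2},{"offset":[0,0,-50],"rot":[0,0,0],"hand":-0.2}]'
python3 -m creep '[{"offset":[0,0,0],"rot":[0,0,-10],"hand":-0.2},{"offset":[0,0,0],"rot":[0,0,-20],"hand":-0.2},{"offset":[0,0,0],"rot":[0,0,-30],"hand":-0.2},{"offset":[0,0,0],"rot":[0,0,-40],"hand":-0.2},{"offset":[0,0,0],"rot":[0,0,-50],"hand":-0.2}]'
python3 -m creep '[{"offset":[0,0,0],"rot":[0,0,-10],"hand":-0.2},{"offset":[0,0,0],"rot":[0,0,-20],"hand":-0.2},{"offset":[0,0,0],"rot":[0,0,-30],"hand":-0.2},{"offset":[0,0,0],"rot":[0,0,-40],"hand":-0.2},{"offset":[0,0,0],"rot":[0,0,-50],"hand":-0.2}]'
python3 -m creep '[{"offset":[0,0,0],"rot":[0,0,-10],"hand":-0.2},{"offset":[0,0,0],"rot":[0,0,-20],"hand":-0.2},{"offset":[0,0,0],"rot":[0,0,-30],"hand":-0.2},{"offset":[0,0,0],"rot":[0,0,-40],"hand":-0.2},{"offset":[0,0,0],"rot":[0,0,-50],"hand":-0.2}]'
python3 - <<'E'
from h import *
print(get_obs()["q"][5]);to([.5188,.1565,.077],124.4)
E
```

```text
clock: 28.78
tool_pos: [0.5165, 0.1562, 0.1248]
tool_rot: [-0.0, 0.955, 0.295, -0.002]
ft_force: [0.3, -0.4, 0.5]
opening: 0.0339
clock: 29.4
tool_pos: [0.5177, 0.1565, 0.1255]
tool_rot: [-0.0, 0.739, 0.674, -0.0]
ft_force: [0.4, -0.8, 0.4]
opening: 0.0342
clock: 30.02
tool_pos: [0.5177, 0.1565, 0.1255]
tool_rot: [-0.0, 0.385, 0.923, -0.0]
ft_force: [0.3, -0.2, -0.0]
opening: 0.0341
clock: 30.65
tool_pos: [0.5177, 0.1565, 0.1255]
tool_rot: [-0.001, -0.041, 0.999, -0.0]
ft_force: [-0.1, -0.6, -0.9]
opening: 0.034
-1.4049159073909891
TO [0.5188 0.1565 0.077 ] 124.4 offset [-1.1 -0.1 48.5] rot [  0.   -0.1 -29.7] | now [0.5177 0.1565 0.1255] yaw 94.7
```

```bash
python3 -m creep '[{"offset":[0,0,0],"rot":[0,0,-10],"hand":-0.2},{"offset":[0,0,0],"rot":[0,0,-20],"hand":-0.2},{"offset":[0,0,0],"rot":[0,0,-29.7],"hand":-0.2},{"offset":[0,0,0],"rot":[0,0,-29.7],"hand":-0.2},{"offset":[0,0,0],"rot":[0,0,-29.7],"hand":-0.2}]'
python3 - <<'E'
from h import *
p,d,ci=snap("wrist","w22");np.savez("pics/w22ci.npz",**ci)
cv2.imwrite("pics/w22c.png",cv2.resize(p[130:330,160:370],None,fx=3,fy=3,interpolation=cv2.INTER_CUBIC))
to([.5188,.1565,.077],124.4)
E
```

```text
clock: 31.28
tool_pos: [0.5181, 0.1566, 0.1257]
tool_rot: [-0.0, -0.291, 0.957, 0.0]
ft_force: [-0.1, -0.4, -0.1]
opening: 0.0339
TO [0.5188 0.1565 0.077 ] 124.4 offset [-0.6 -0.5 48.7] rot [ 0.  -0.  -0.5] | now [0.5181 0.1566 0.1257] yaw 123.9
```

View pics/w22c.png

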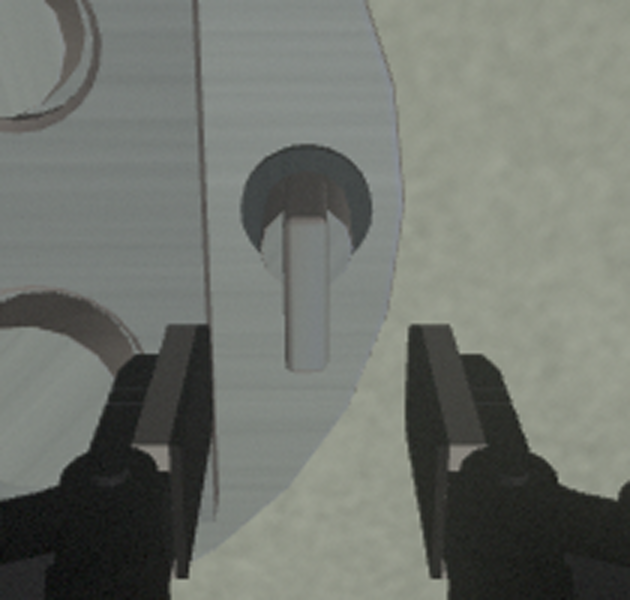

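```bash
python3 -m creep '[{"offset":[-0.3,-0.6,15],"rot":[0,0,0],"hand":-0.3},{"offset":[-0.3,-0.6,32],"rot":[0,0,0],"hand":-0.3},{"offset":[-0.3,-0.6,45],"rot":[0,0,0],"hand":-0.3},{"offset":[-0.3,-0.6,49],"rot":[0,0,0],"hand":-0.3},{"offset":[-0.3,-0.6,49],"rot":[0,0,0],"hand":-0.3}]'
python3 -m creep '[{"offset":[0,0,0],"rot":[0,0,0],"hand":-0.6},{"offset":[0,0,0],"rot":[0,0,0],"hand":-1},{"offset":[0,0,0],"rot":[0,0,0],"hand":-1},{"offset":[0,0,0],"rot":[0,0,0],"hand":-1},{"offset":[0,0,0],"rot":[0,0,0],"hand":-1}]' 80
python3 - <<'E'
from h import *
o=get_obs();print(o["ft_force"],o["opening"],o["q"][5]);to([.5188,.1565,.077],34.3)
E
```

```text
clock: 31.95
tool_pos: [0.5185, 0.1562, 0.0761]
tool_rot: [-0.001, -0.293, 0.956, 0.0]
ft_force: [-0.6, 0.2, 0.3]
opening: 0.0303
clock: 32.58
tool_pos: [0.5194, 0.1566, 0.0777]
tool_rot: [0.001, -0.293, 0.956, 0.0]
ft_force: [-1.4, 1.2, 5.6]
opening: 0.0072
[-1.37019858  1.22092283  5.62214259] 0.007175113109577828 -1.9180160878787624
TO [0.5188 0.1565 0.077 ] 34.3 offset [0.6 0.2 0.7] rot [ 0.   0.1 89.7] | now [0.5194 0.1566 0.0777] yaw 124.0
```

```bash
python3 -m creep '[{"offset":[0,0,0],"rot":[0,0,9],"hand":-1},{"offset":[0,0,0],"rot":[0,0,18],"hand":-1},{"offset":[0,0,0],"rot":[0,0,27],"hand":-1},{"offset":[0,0,0],"rot":[0,0,36],"hand":-1},{"offset":[0,0,0],"rot":[0,0,45],"hand":-1}]'
python3 -m creep '[{"offset":[0,0,0],"rot":[0,0,9],"hand":-1},{"offset":[0,0,0],"rot":[0,0,18],"hand":-1},{"offset":[0,0,0],"rot":[0,0,27],"hand":-1},{"offset":[0,0,0],"rot":[0,0,36],"hand":-1},{"offset":[0,0,0],"rot":[0,0,44.7],"hand":-1}]'
python3 -m creep '[{"offset":[0,0,0],"rot":[0,0,0],"hand":-1},{"offset":[0,0,0],"rot":[0,0,0],"hand":-1},{"offset":[0,0,0],"rot":[0,0,0],"hand":-1}]'
python3 - <<'E'
from h import *
o=get_obs();print(o["ft_force"],o["opening"],o["q"][5]);to([.5188,.1565,.077],34.3)
snap("wrist","w23")
E
python3 -m creep '[{"offset":[0,0,0],"rot":[0,0,0],"hand":-0.3},{"offset":[0,0,0],"rot":[0,0,0],"hand":-0.3},{"offset":[0,0,0],"rot":[0,0,0],"hand":-0.2},{"offset":[0,0,-30],"rot":[0,0,0],"hand":-0.2},{"offset":[0,0,-84],"rot":[0,0,0],"hand":-0.1}]'
python3 -m creep '[{"offset":[0,0,0],"rot":[0,0,0],"hand":-0.1},{"offset":[0,0,0],"rot":[0,0,0],"hand":-0.1},{"offset":[0,0,0],"rot":[0,0,0],"hand":-0.1}]'
python3 - <<'E'
from h import *
p,d,ci=snap("wrist","w24");np.savez("pics/w24ci.npz",**ci)
cv2.imwrite("pics/w24c.png",cv2.resize(p[100:330,140:400],None,fx=2.6,fy=2.6,interpolation=cv2.INTER_CUBIC))
to([.6796,.1258,.16],124.4)
E
```

```text
clock: 33.2
tool_pos: [0.5194, 0.1564, 0.0777]
tool_rot: [0.001, 0.098, 0.995, 0.0]
ft_force: [-2.1, 0.2, 5.6]
opening: 0.0069
clock: 33.83
tool_pos: [0.5193, 0.1563, 0.0777]
tool_rot: [0.0, 0.469, 0.883, 0.0]
ft_force: [-1.5, -0.9, 5.9]
opening: 0.0072
clock: 34.2
tool_pos: [0.5193, 0.1563, 0.0777]
tool_rot: [0.0, 0.467, 0.884, 0.0]
ft_force: [-1.5, 1.0, 6.1]
opening: 0.0073
[-1.46908008  0.96609268  6.08357756] 0.007256490006187701 -0.35218916565651404
TO [0.5188 0.1565 0.077 ] 34.3 offset [ 0.4 -0.3  0.7] rot [0. 0. 0.] | now [0.5193 0.1563 0.0777] yaw 34.3
clock: 34.88
tool_pos: [0.5165, 0.1556, 0.1587]
tool_rot: [-0.002, 0.467, 0.884, -0.002]
ft_force: [0.3, 0.2, 0.6]
opening: 0.0391
clock: 35.25
tool_pos: [0.5175, 0.1559, 0.1589]
tool_rot: [-0.001, 0.467, 0.884, -0.001]
ft_force: [0.1, -0.4, -0.0]
opening: 0.0387
TO [0.6796 0.1258 0.16  ] 124.4 offset [-116.3  116.9   -1.7] rot [ -0.1  -0.2 -90.1] | now [0.5175 0.1559 0.1589] yaw 34.3
```

View pics/w24c.png

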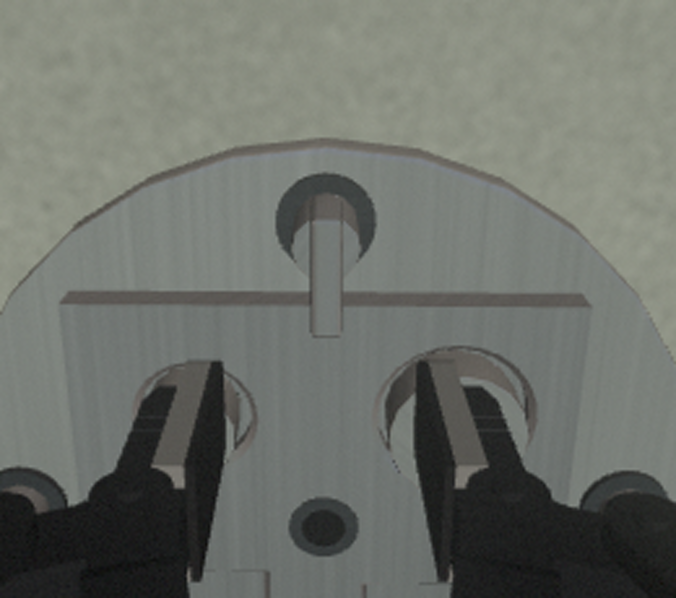

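View pics/w23.png

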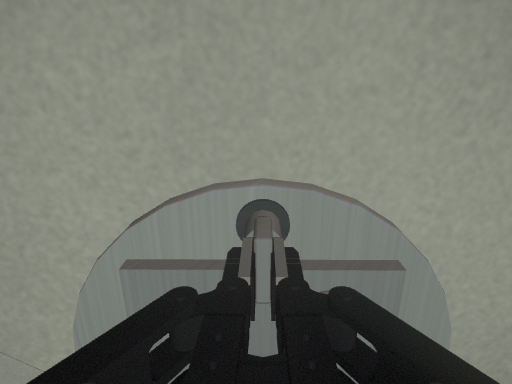

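```bash
python3 -m creep '[{"offset":[-20,20,-2],"rot":[0,0,-9],"hand":-0.1},{"offset":[-45,45,-3],"rot":[0,0,-18],"hand":-0.1},{"offset":[-70,70,-3],"rot":[0,0,-27],"hand":-0.1},{"offset":[-95,95,-3],"rot":[0,0,-36],"hand":-0.1},{"offset":[-116,117,-3],"rot":[0,0,-45],"hand":-0.1}]'
python3 -m creep '[{"offset":[0,0,0],"rot":[0,0,-9],"hand":-0.1},{"offset":[0,0,0],"rot":[0,0,-18],"hand":-0.1},{"offset":[0,0,0],"rot":[0,0,-27],"hand":-0.1},{"offset":[0,0,0],"rot":[0,0,-36],"hand":-0.1},{"offset":[0,0,0],"rot":[0,0,-45],"hand":-0.1}]'
python3 -m creep '[{"offset":[0,0,0],"rot":[0,0,0],"hand":-0.1},{"offset":[0,0,0],"rot":[0,0,0],"hand":-0.1},{"offset":[0,0,0],"rot":[0,0,0],"hand":-0.1}]'
python3 - <<'E'
from h import *
p,d,ci=snap("wrist","w25");np.savez("pics/w25ci.npz",**ci)
cv2.imwrite("pics/w25c.png",cv2.resize(p[100:330,140:400],None,fx=2.6,fy=2.6,interpolation=cv2.INTER_CUBIC))
to([.6796,.1258,.077],124.4);print(get_obs()["q"])
E
```

```text
clock: 35.92
tool_pos: [0.6813, 0.126, 0.1618]
tool_rot: [-0.001, 0.091, 0.996, -0.0]
ft_force: [-0.4, 0.3, -0.3]
opening: 0.0383
clock: 36.55
tool_pos: [0.68, 0.1263, 0.1617]
tool_rot: [-0.002, -0.298, 0.955, 0.0]
ft_force: [-0.4, 0.0, 0.1]
opening: 0.0385
clock: 36.92
tool_pos: [0.6807, 0.1265, 0.1634]
tool_rot: [-0.0, -0.294, 0.956, 0.0]
ft_force: [-0.3, 0.4, -0.2]
opening: 0.0386
TO [0.6796 0.1258 0.077 ] 124.4 offset [ 1.3  0.1 86.6] rot [ 0.  -0.  -0.1] | now [0.6808 0.1264 0.1636] yaw 124.3
[ 1.47671735e-01  3.41837773e-01  1.63115007e+00  8.74183195e-06
  1.16894291e+00 -2.02106176e+00]
```

View pics/w25c.png

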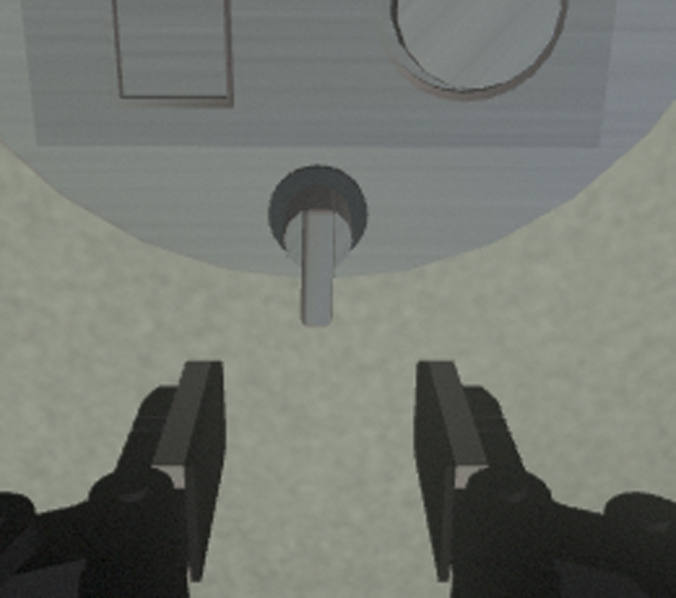

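```bash
python3 -m creep '[{"offset":[1.6,-0.3,20],"rot":[0,0,0],"hand":-0.3},{"offset":[1.6,-0.3,45],"rot":[0,0,0],"hand":-0.3},{"offset":[1.6,-0.3,70],"rot":[0,0,0],"hand":-0.3},{"offset":[1.6,-0.3,85],"rot":[0,0,0],"hand":-0.3},{"offset":[1.6,-0.3,86.5],"rot":[0,0,0],"hand":-0.3}]'
python3 -m creep '[{"offset":[0,0,0],"rot":[0,0,0],"hand":-0.3},{"offset":[0,0,0],"rot":[0,0,0],"hand":-0.3},{"offset":[0,0,0],"rot":[0,0,0],"hand":-0.3}]'
python3 - <<'E'
from h import *
p,d,ci=snap("wrist","w26")
to([.6796,.1258,.077],124.4)
cv2.imwrite("pics/w26c.png",cv2.resize(p[150:350,160:370],None,fx=3,fy=3,interpolation=cv2.INTER_CUBIC))
E
```

```text
clock: 37.6
tool_pos: [0.6782, 0.125, 0.0749]
tool_rot: [-0.002, -0.295, 0.956, 0.0]
ft_force: [0.0, 1.3, 0.4]
opening: 0.0296
clock: 37.98
tool_pos: [0.6805, 0.1255, 0.0785]
tool_rot: [0.001, -0.295, 0.955, -0.0]
ft_force: [0.5, 0.8, -0.2]
opening: 0.03
TO [0.6796 0.1258 0.077 ] 124.4 offset [0.4 0.8 1.3] rot [-0.   0.1 -0.1] | now [0.6804 0.1254 0.0783] yaw 124.3
```

View pics/w26c.png

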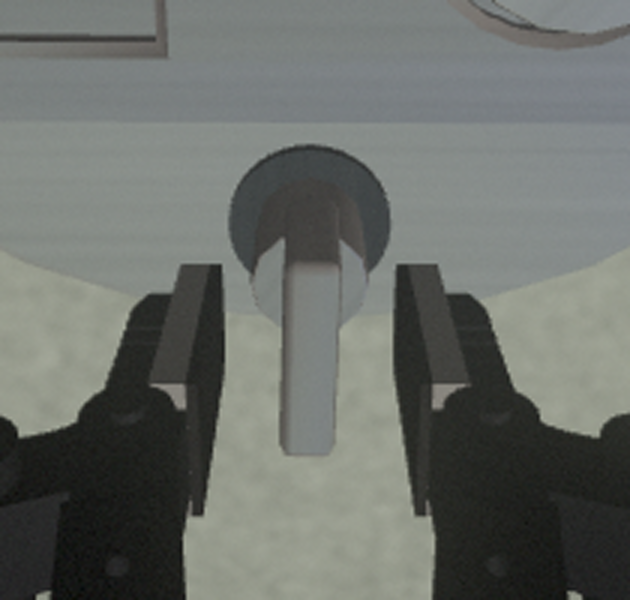

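Centred within half a millimetre. Grip and do the first quarter.

```bash
python3 -m creep '[{"offset":[0.3,0,1],"rot":[0,0,0],"hand":-0.7},{"offset":[0.3,0,1],"rot":[0,0,0],"hand":-1},{"offset":[0.3,0,1],"rot":[0,0,0],"hand":-1},{"offset":[0.3,0,1],"rot":[0,0,0],"hand":-1},{"offset":[0.3,0,1],"rot":[0,0,0],"hand":-1}]' 80
python3 -m creep '[{"offset":[0,0,0],"rot":[0,0,9],"hand":-1},{"offset":[0,0,0],"rot":[0,0,18],"hand":-1},{"offset":[0,0,0],"rot":[0,0,27],"hand":-1},{"offset":[0,0,0],"rot":[0,0,36],"hand":-1},{"offset":[0,0,0],"rot":[0,0,45],"hand":-1}]'
python3 -m creep '[{"offset":[0,0,0],"rot":[0,0,9],"hand":-1},{"offset":[0,0,0],"rot":[0,0,18],"hand":-1},{"offset":[0,0,0],"rot":[0,0,27],"hand":-1},{"offset":[0,0,0],"rot":[0,0,36],"hand":-1},{"offset":[0,0,0],"rot":[0,0,45],"hand":-1}]'
python3 -m creep '[{"offset":[0,0,0],"rot":[0,0,0],"hand":-1},{"offset":[0,0,0],"rot":[0,0,0],"hand":-1},{"offset":[0,0,0],"rot":[0,0,0],"hand":-1}]'
python3 - <<'E'
from h import *
p,d,ci=snap("wrist","w27"); print(get_obs()["q"][5])
to([.6804,.1254,.077],34.4)
E
```

```text
clock: 38.65
tool_pos: [0.6797, 0.125, 0.0767]
tool_rot: [0.0, -0.295, 0.955, -0.0]
ft_force: [0.2, -1.5, 4.4]
opening: 0.0071
clock: 39.28
tool_pos: [0.6796, 0.1255, 0.0767]
tool_rot: [0.0, 0.095, 0.995, 0.0]
ft_force: [-1.1, -0.3, 4.3]
opening: 0.0074
clock: 39.9
tool_pos: [0.6799, 0.1258, 0.0768]
tool_rot: [0.0, 0.469, 0.883, 0.001]
ft_force: [0.4, 1.0, 3.6]
opening: 0.0072
clock: 40.28
tool_pos: [0.6799, 0.1257, 0.0768]
tool_rot: [0.0, 0.466, 0.885, 0.001]
ft_force: [-0.3, 1.9, 5.0]
opening: 0.0071
-0.4545889172130983
TO [0.6804 0.1254 0.077 ] 34.4 offset [-0.6  0.2 -0.3] rot [ 0.1 -0.   0. ] | now [0.6799 0.1257 0.0767] yaw 34.4
```

View pics/w27.png

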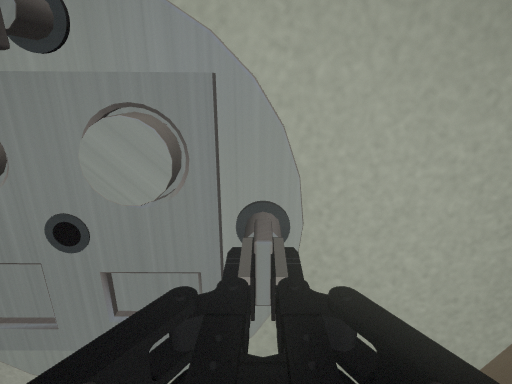

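Second quarter.

```bash
python3 -m creep '[{"offset":[0,0,0],"rot":[0,0,9],"hand":-1},{"offset":[0,0,0],"rot":[0,0,18],"hand":-1},{"offset":[0,0,0],"rot":[0,0,27],"hand":-1},{"offset":[0,0,0],"rot":[0,0,36],"hand":-1},{"offset":[0,0,0],"rot":[0,0,45],"hand":-1}]'
python3 -m creep '[{"offset":[0,0,0],"rot":[0,0,9],"hand":-1},{"offset":[0,0,0],"rot":[0,0,18],"hand":-1},{"offset":[0,0,0],"rot":[0,0,27],"hand":-1},{"offset":[0,0,0],"rot":[0,0,36],"hand":-1},{"offset":[0,0,0],"rot":[0,0,45],"hand":-1}]'
python3 -m creep '[{"offset":[0,0,0],"rot":[0,0,0],"hand":-1},{"offset":[0,0,0],"rot":[0,0,0],"hand":-1},{"offset":[0,0,0],"rot":[0,0,0],"hand":-1}]'
python3 - <<'E'
from h import *
p,d,ci=snap("wrist","w28"); print(get_obs()["q"][5])
to([.6804,.1254,.077],-55.6)
E
```

```text
clock: 40.95
tool_pos: [0.6803, 0.1258, 0.0768]
tool_rot: [0.0, 0.771, 0.637, 0.001]
ft_force: [1.3, 3.0, 4.0]
opening: 0.0073
clock: 41.58
tool_pos: [0.6806, 0.1256, 0.0768]
tool_rot: [0.0, 0.956, 0.294, 0.001]
ft_force: [2.5, 3.1, 3.4]
opening: 0.007
clock: 41.95
tool_pos: [0.6806, 0.1256, 0.0767]
tool_rot: [0.0, 0.955, 0.296, 0.001]
ft_force: [4.0, 3.5, 2.8]
opening: 0.0073
1.1156439302767391
TO [0.6804 0.1254 0.077 ] -55.6 offset [-0.2  0.1 -0.3] rot [ 0.  -0.1  0. ] | now [0.6806 0.1256 0.0767] yaw -55.6
```

View pics/w28.png

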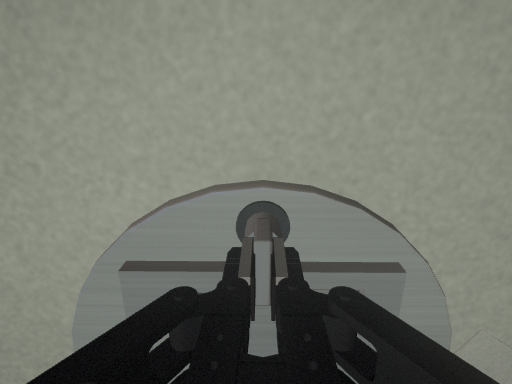

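Release, lift, turn the hand back a half turn.

```bash
python3 -m creep '[{"offset":[0,0,0],"rot":[0,0,0],"hand":-0.3},{"offset":[0,0,0],"rot":[0,0,0],"hand":-0.3},{"offset":[0,0,0],"rot":[0,0,0],"hand":-0.2},{"offset":[0,0,-20],"rot":[0,0,0],"hand":-0.2},{"offset":[0,0,-50],"rot":[0,0,0],"hand":-0.2}]'
python3 -m creep '[{"offset":[0,0,0],"rot":[0,0,-10],"hand":-0.2},{"offset":[0,0,0],"rot":[0,0,-20],"hand":-0.2},{"offset":[0,0,0],"rot":[0,0,-30],"hand":-0.2},{"offset":[0,0,0],"rot":[0,0,-40],"hand":-0.2},{"offset":[0,0,0],"rot":[0,0,-50],"hand":-0.2}]'
python3 -m creep '[{"offset":[0,0,0],"rot":[0,0,-10],"hand":-0.2},{"offset":[0,0,0],"rot":[0,0,-20],"hand":-0.2},{"offset":[0,0,0],"rot":[0,0,-30],"hand":-0.2},{"offset":[0,0,0],"rot":[0,0,-40],"hand":-0.2},{"offset":[0,0,0],"rot":[0,0,-50],"hand":-0.2}]'
python3 -m creep '[{"offset":[0,0,0],"rot":[0,0,-10],"hand":-0.2},{"offset":[0,0,0],"rot":[0,0,-20],"hand":-0.2},{"offset":[0,0,0],"rot":[0,0,-30],"hand":-0.2},{"offset":[0,0,0],"rot":[0,0,-40],"hand":-0.2},{"offset":[0,0,0],"rot":[0,0,-50],"hand":-0.2}]'
python3 -m creep '[{"offset":[0,0,0],"rot":[0,0,-10],"hand":-0.2},{"offset":[0,0,0],"rot":[0,0,-20],"hand":-0.2},{"offset":[0,0,0],"rot":[0,0,-30],"hand":-0.2},{"offset":[0,0,0],"rot":[0,0,-30],"hand":-0.2},{"offset":[0,0,0],"rot":[0,0,-30],"hand":-0.2}]'
python3 - <<'E'
from h import *
p,d,ci=snap("wrist","w29");np.savez("pics/w29ci.npz",**ci)
cv2.imwrite("pics/w29c.png",cv2.resize(p[130:330,160:370],None,fx=3,fy=3,interpolation=cv2.INTER_CUBIC))
print(get_obs()["q"][5]);to([.680,.1254,.077],124.4)
E
```

```text
clock: 42.62
tool_pos: [0.6786, 0.1249, 0.1265]
tool_rot: [-0.0, 0.955, 0.295, -0.001]
ft_force: [-0.2, -1.0, -0.6]
opening: 0.0342
clock: 43.25
tool_pos: [0.6801, 0.1251, 0.1282]
tool_rot: [0.001, 0.739, 0.673, 0.001]
ft_force: [0.8, -0.6, 0.2]
opening: 0.0342
clock: 43.88
tool_pos: [0.6801, 0.1251, 0.1282]
tool_rot: [0.001, 0.385, 0.923, 0.0]
ft_force: [0.5, -0.2, 0.1]
opening: 0.0341
clock: 44.5
tool_pos: [0.6801, 0.1251, 0.1282]
tool_rot: [0.001, -0.041, 0.999, 0.0]
ft_force: [0.8, 0.4, -0.7]
opening: 0.034
clock: 45.12
tool_pos: [0.6799, 0.1252, 0.1272]
tool_rot: [0.001, -0.294, 0.956, -0.0]
ft_force: [-0.5, -0.8, -0.0]
opening: 0.0342
-2.021490569074598
TO [0.68   0.1254 0.077 ] 124.4 offset [-0.3  0.1 50. ] rot [-0.   0.  -0.2] | now [0.6797 0.1252 0.127 ] yaw 124.2
```

View pics/w29c.png

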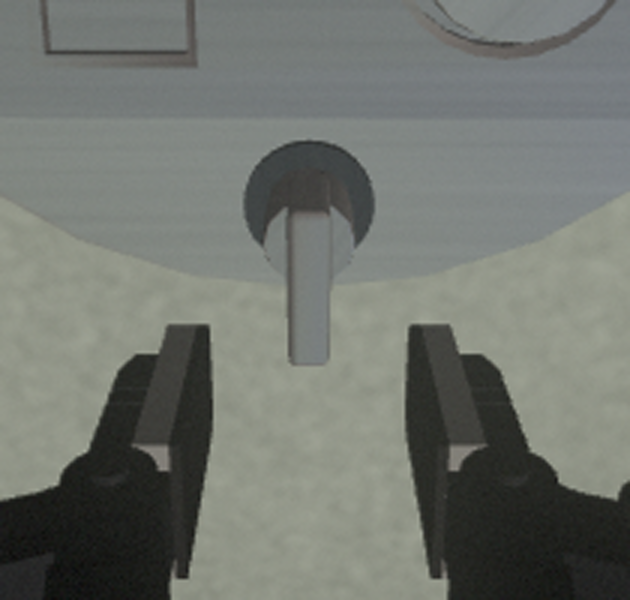

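Aligned (wing centre x≈309, jaws' centre 309, in the crop). Third quarter.

```bash
python3 -m creep '[{"offset":[0.3,0,15],"rot":[0,0,0],"hand":-0.3},{"offset":[0.3,0,32],"rot":[0,0,0],"hand":-0.3},{"offset":[0.3,0,45],"rot":[0,0,0],"hand":-0.3},{"offset":[0.3,0,49.5],"rot":[0,0,0],"hand":-0.3},{"offset":[0.3,0,49.5],"rot":[0,0,0],"hand":-0.3}]'
python3 -m creep '[{"offset":[0,0,0],"rot":[0,0,0],"hand":-0.6},{"offset":[0,0,0],"rot":[0,0,0],"hand":-1},{"offset":[0,0,0],"rot":[0,0,0],"hand":-1},{"offset":[0,0,0],"rot":[0,0,0],"hand":-1},{"offset":[0,0,0],"rot":[0,0,0],"hand":-1}]' 80
python3 -m creep '[{"offset":[0,0,0],"rot":[0,0,9],"hand":-1},{"offset":[0,0,0],"rot":[0,0,18],"hand":-1},{"offset":[0,0,0],"rot":[0,0,27],"hand":-1},{"offset":[0,0,0],"rot":[0,0,36],"hand":-1},{"offset":[0,0,0],"rot":[0,0,45],"hand":-1}]'
python3 -m creep '[{"offset":[0,0,0],"rot":[0,0,9],"hand":-1},{"offset":[0,0,0],"rot":[0,0,18],"hand":-1},{"offset":[0,0,0],"rot":[0,0,27],"hand":-1},{"offset":[0,0,0],"rot":[0,0,36],"hand":-1},{"offset":[0,0,0],"rot":[0,0,45],"hand":-1}]'
python3 -m creep '[{"offset":[0,0,0],"rot":[0,0,0],"hand":-1},{"offset":[0,0,0],"rot":[0,0,0],"hand":-1},{"offset":[0,0,0],"rot":[0,0,0],"hand":-1}]'
python3 - <<'E'
from h import *
o=get_obs();print(o["opening"],o["q"][5]);to([.680,.1254,.077],34.4)
E
```

```text
clock: 45.8
tool_pos: [0.6789, 0.1249, 0.0759]
tool_rot: [-0.001, -0.295, 0.955, 0.0]
ft_force: [-0.1, 0.8, 0.3]
opening: 0.0297
clock: 46.42
tool_pos: [0.6799, 0.1251, 0.0779]
tool_rot: [0.001, -0.295, 0.955, -0.0]
ft_force: [-1.0, 0.4, 6.1]
opening: 0.0069
clock: 47.05
tool_pos: [0.6799, 0.1253, 0.0779]
tool_rot: [0.001, 0.095, 0.995, 0.0]
ft_force: [-1.0, 1.0, 5.7]
opening: 0.0069
clock: 47.68
tool_pos: [0.68, 0.1256, 0.0778]
tool_rot: [0.001, 0.469, 0.883, 0.001]
ft_force: [0.4, 1.6, 5.7]
opening: 0.0068
clock: 48.05
tool_pos: [0.68, 0.1256, 0.0779]
tool_rot: [0.001, 0.467, 0.884, 0.001]
ft_force: [-0.7, 1.3, 6.1]
opening: 0.0069
0.006899397852243885 -0.4531046753641617
TO [0.68   0.1254 0.077 ] 34.4 offset [-0.2 -0.1  0.9] rot [ 0.1  0.  -0.1] | now [0.68   0.1256 0.0779] yaw 34.3
```

```bash
python3 -m creep '[{"offset":[0,0,0],"rot":[0,0,0],"hand":-0.3},{"offset":[0,0,0],"rot":[0,0,0],"hand":-0.3},{"offset":[0,0,0],"rot":[0,0,0],"hand":-0.2},{"offset":[0,0,-30],"rot":[0,0,0],"hand":-0.2},{"offset":[0,0,-85],"rot":[0,0,0],"hand":-0.1}]'
python3 -m creep '[{"offset":[-10,-20,-40],"rot":[0,0,0],"hand":-0.1},{"offset":[-30,-60,-80],"rot":[0,0,0],"hand":-0.1},{"offset":[-53,-109,-90],"rot":[0,0,0],"hand":-0.1},{"offset":[-53,-109,-90],"rot":[0,0,0],"hand":-0.1},{"offset":[-53,-109,-90],"rot":[0,0,0],"hand":-0.1}]'
python3 - <<'E'
from h import *
p,d,ci=snap("wrist","w30");np.savez("pics/w30ci.npz",**ci)
cv2.imwrite("pics/w30c.png",cv2.resize(p[0:300,60:460],None,fx=2,fy=2,interpolation=cv2.INTER_CUBIC))
p,d,ci=snap("scene","s30")
cv2.imwrite("pics/s30c.png",cv2.resize(p[130:250,180:330],None,fx=5,fy=5,interpolation=cv2.INTER_CUBIC))
snap("top","t30");print(get_obs()["tool_pos"])
E
```

```text
clock: 48.68
tool_pos: [0.6766, 0.1245, 0.1586]
tool_rot: [-0.003, 0.467, 0.884, -0.002]
ft_force: [0.5, 0.2, 0.4]
opening: 0.0387
clock: 49.3
tool_pos: [0.619, 0.0197, 0.2515]
tool_rot: [-0.0, 0.467, 0.884, 0.0]
ft_force: [0.1, -0.0, -0.3]
opening: 0.0383
[0.61913568 0.02067641 0.25072293]
```

View pics/w30c.png

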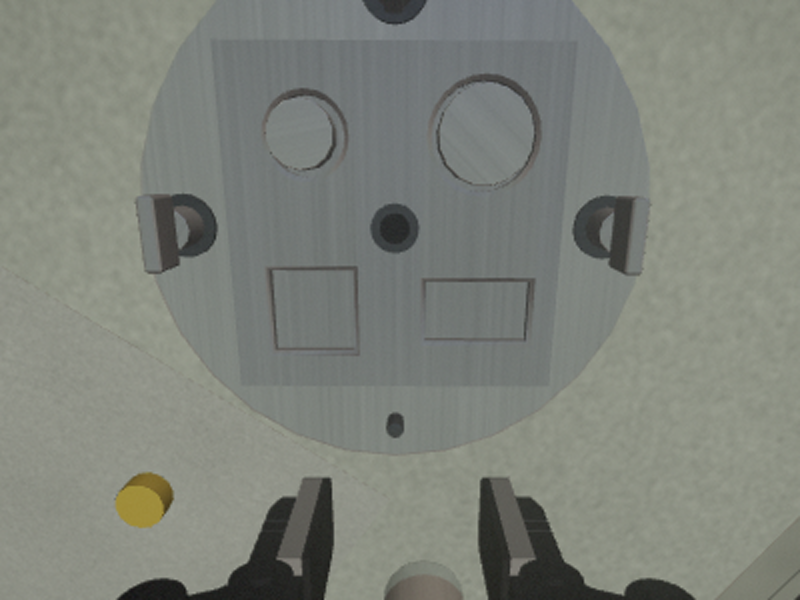

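View pics/s30c.png

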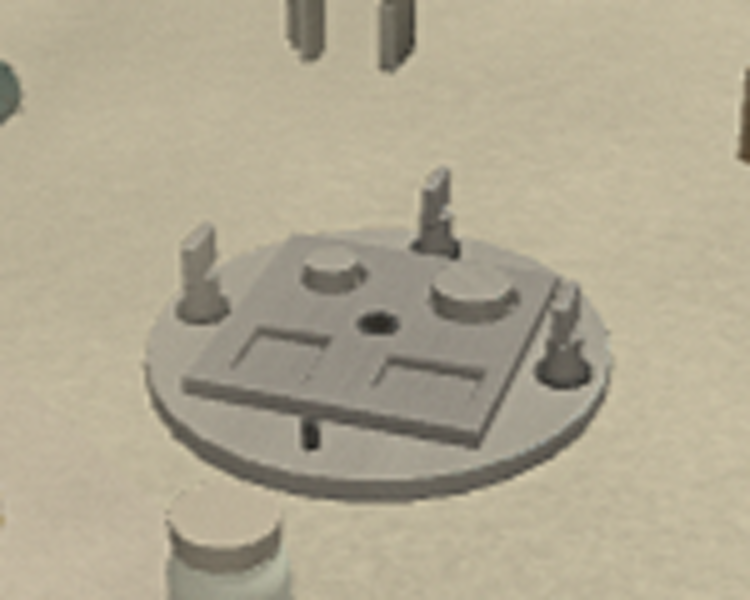

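View pics/s30.png

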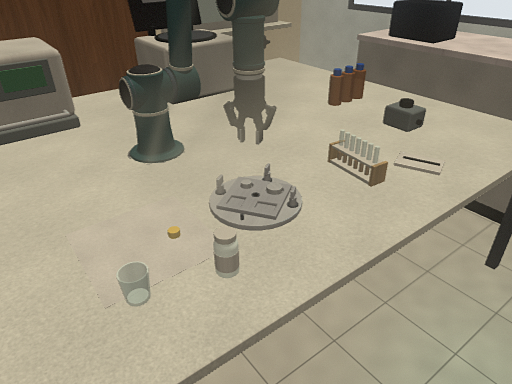

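View pics/t30.png

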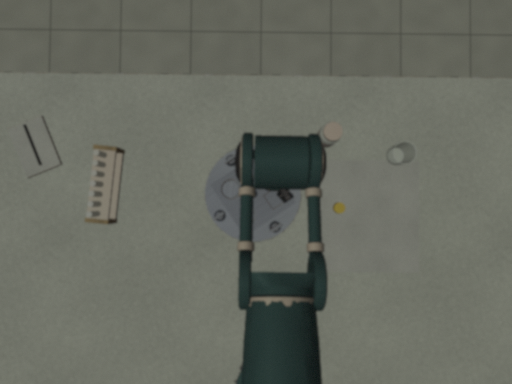

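Run:
```python
from h import *
ci=dict(np.load("pics/w30ci.npz")); d=np.load("pics/w30.npy"); K=ci["camera_matrix"];T=ci["world_to_cam"]
def z(u,v):
    u=60+u/2;v=v/2; Z=np.median(d[int(v)-1:int(v)+2,int(u)-1:int(u)+2]); c=np.array([(u-K[0,2])/K[0,0]*Z,-(v-K[1,2])/K[1,1]*Z,-Z])
    return (T[:3,:3].T@(c-T[:3,3]))[2].round(4)
print("small",[z(*a) for a in [(300,132),(282,132),(318,132),(300,110),(300,155)]])
print("large",[z(*a) for a in [(487,132),(455,132),(520,132),(487,100),(487,165)]])
print("insert",z(395,160),z(395,300),"rim",z(395,440))
def yaw(a):
    q=[ray(0,(60+u/2,v/2),.097,ci) for u,v in a]; e=(q[0]+q[1])/2-(q[2]+q[3])/2; return np.degrees(np.arctan2(e[1],e[0]))%180
print("s1",yaw([(137,196),(167,195),(176,269),(146,273)]),"s3",yaw([(622,198),(648,197),(642,274),(612,270)]))
```

```text
small [np.float64(0.0688), np.float64(0.0678), np.float64(0.0672), np.float64(0.0686), np.float64(0.0687)]
large [np.float64(0.0685), np.float64(0.0679), np.float64(0.0683), np.float64(0.0685), np.float64(0.0683)]
insert 0.0557 0.0561 rim 0.0437
s1 123.71811823354037 s3 124.86856751729667
```

Both blanks are flat and 12 mm proud of the insert, and the wings stand within about 1° of nominal. I'm handing in the job.

```bash
python3 -c "
from rig import workorder,get_obs
print(get_obs()['clock']);workorder.job_done()"
```

```text
49.45
the job is handed in; nothing more can be done
```

The job is done and handed in at 49.5 s. Only the small and large discs were on the bench, and I laid each in its own round pocket. Then, clockwise from the index pin, I turned the screws clockwise: screw 1 by one quarter turn, screw 2 by two and screw 3 by three. I finished each screw before starting the next.

**Last checks:**
- **Blanks:** both discs lie flat, with tops measured at about z = 0.068 against an expected 0.067. That is about 12 mm above the insert.
- **Screws:** the wings of screws 1 and 3 measured 123.7° and 124.9°, against a nominal of about 124.4°. I checked screw 2 from the gripper angle on release and by eye, and its wing was back along the radius.
- **Bystanders:** the tube rack, jar, beaker and yellow look-alike look unmoved.

**Disagreements:**
- **Cameras:** the top and wrist cameras differed by 2–3 mm on the pocket positions. I settled this with close-up wrist views before each placing.
- **Grip opening:** the finger opening read 2–3 mm under the nominal sizes throughout.

No check failed. I saw no grip slip, and neither disc was knocked before I picked it up.

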